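Shake the paint tins on the crank shaker

ROBOT

A 6-joint arm with a two-finger parallel gripper is mounted at the origin on the work surface. World frame = base frame: x ahead of the robot, y to its left, z up, the work surface at z = 0. Lengths are in m, angles in rad, forces in N, time in s.
With the tool pointing down it reaches from about 0.35 to 0.775 m from the base axis. Payload 7.3 kg.
Tool frame: the origin (TCP) lies on the centre line of the jaws, within the pads' length; the fingertips stand 17 mm ahead of it and the grasp point (between the pads) lies 2 mm behind it (robot.tip_extent is the distance from the TCP to the fingertips, in m); z points along the fingers, y is the line along which they close (so a half turn about z gives the same grasp; the last joint's range is limited). The gripper opens to 92 mm and grips with 3 to 60 N. Pads are 19 mm wide; open, the fingers measure 130 mm over their backs; the gripper's body (75 mm by 190 mm) begins 47 mm behind the grasp point.
Start: joints at [1.087, 0.342, 1.524, -0, 1.275, -0.146], TCP at [0.174, 0.495, 0.244] pointing down, gripper open.
Joint ranges: [-2.53, 2.53], [-0.77, 2.02], [0.04, 2.7], [-1, 4.14], [0.28, 2.66], [-3.11, 3.11]. Speed limits (rad/s): [2.57, 2.57, 3.14, 3.14, 3.14, 3.14].

INTERFACE

Orientations are given as [roll, pitch, yaw] about the fixed x, y, z axes, in that order (R = Rz(yaw) Ry(pitch) Rx(roll)).
In Python, from cell import robot gives the robot as it stands.
- The arm moves only by the tool step_arm, never from a script. Its argument "motion" is a list of rows, each a list of 2 entries, a list of its own where there are three numbers: the shift along the tool's x, y, z in units of 60 mm (1.0 is 60 mm), then the turn about the tool's z in rad. In form: [[[x, y, z], spin], ...]. A call has 1 to 10 rows; each row is the pose to reach, as a shift and turn from the pose commanded when the call began, along the tool's axes at that moment; what a row does not reach only later rows make up. A row lasts 1/8 s, in which the tool goes at most 62.5 mm and 10.7 degrees, less where a joint would pass 70% of its speed; a pose out of reach is approached as far as the arm can. A call with a gripper value outside its range is refused whole. "hand" is the closure in counts, from 0 (fully open) to 255 (shut), set as the call begins (left out, the last holds). The fingers move at their own pace and stop on an object; "squeeze" is the grip in N (left out, the last holds). Time passes only in rows, so rows that repeat a pose let the fingers close. It gives the time, the measured TCP pose, the force, the opening and the grip force at its end, in the units of the state.
- robot.observe(): the state, without advancing time (a new reading comes with each control period).
- robot.read_camera(name): name is "scene" or "top"; returns a dict with "pixels" (400x640x3 uint8, red, green, blue), "intrinsics" (3x3 intrinsics, pixels), "xyz" and "rotation" of the camera in the world. Camera axes: x right, y up, looking along -z (the intrinsics and any distortion apply to the point x, -y, -z); pixel columns grow to the right and rows downward; lengths in m; the calibration is good to about 2 mm. A picture is of the moment at which its call begins. There is no depth.
- robot.hand_in(): hands the job in; it is judged then, once.
The state is a dict: "time": time; "qpos": joint angles; "qvel": joint speeds; "joint_efforts": joint torques, N m; "tool_pos": TCP position; "tool_rot": TCP orientation; "contact_force": force on the tool from outside, world axes, zero at the start; "torque": the same for the moment, N m; "opening": finger opening in m; "grip_force": force on a finger pad.
Only numpy, scipy, OpenCV 4.12 (cv2) and the standard library are available. Lean on these libraries where they do the work, as an engineer would, in place of code of your own. Each camera call takes 0.05 s, during which the arm holds its last target. There are 200 camera calls.

TASK

Get the paint mixed for the pots: set the yellow rack on the shaker's bed so that both its holes drop over the bed's pins, and stand every paint tin that is there upright in the rack, one in a bay. Then turn the crank exactly three full turns, the handle going over the top away from the robot, at a steady pace through the heavy part, never letting the weight run away or swing back, and leave it with the red weight hanging down. Last, stand all the tins upright on the green tray, well inside its rim, leave the rack on its pins, and do not disturb the pot, saucer, jar and trowel.

Things in the scene. Friction and masses are not known exactly. Their poses are not given: they have to be found in the camera images.
- rack_grip (a point): loose yellow rack, 0.5 kg, starts in the green tray: point in its black central grip, 70 mm above its underside, z up. Grip 14 mm thick (y), 40 mm long (x), top 91 mm up. Floor 180 mm (x) x 252 mm (y), 6 mm thick; four open bays, inner 80 x 80 mm, centred 45 mm from the middle along x and y, wall tops 30 mm up. The same turned half round
- rack_hole (a point): centre of one of the rack's two square through holes, 15 mm wide, in the flat ears at its y ends; they lie 105 mm from the rack's middle along +y (this one) and -y; point on the rack's underside
- bed_mid (a point): centre of the top face of the shaker's aluminium bed (200 mm along x, 260 mm along y), 70 mm above the plank, z up. Two upright black pins, 10 mm in diameter, 14 mm high, tapered at the top, stand on it 105 mm from this point along +y and -y. The bed slides 24 mm along +x and back in each turn of the crank
- axle (a point): fixed point on the crank's axle line, 130 mm above the plank, level with the middle of the crank handle. Its y axis is the axle line (the bed's middle is 255 mm along +y), x points across the bed away from the robot, z up
- handle_mid (a point): middle of the wooden crank handle: a sleeve 24 mm in diameter, 100 mm long, spinning freely, parallel to the axle and 70 mm from it. Offset from the axle point at crank angle q: (70 sin q, 0, 70 cos q) mm in the axle's axes. The crank arm is 70 mm from this point towards the bed, the free end 45 mm the other way
- crank (a joint): crank angle, rad, counting on over the turns; starts near 0 = red weight straight down, handle up. Grows as the handle goes over the top away from the robot. The weight, opposite the handle, makes the first half of a turn heavy (5 to 12 N at the handle) and pulls ahead in the second; if let go it swings to hang down
- tray: flat green plastic tray, fixed, 300 x 300 mm with a rim 14 mm high and 4 mm thick, floor 4 mm thick; origin at the centre of its underside, z up
- tin0_mid (a point): closed steel paint tin with a red band, loose, 60 mm in diameter, 75 mm high, 0.2 to 0.4 kg; the point is its centre, half-way up, z along its axis. It may be absent
- tin1_mid (a point): closed steel paint tin with a green band, loose, 60 mm in diameter, 75 mm high, 0.2 to 0.4 kg; the point is its centre, half-way up, z along its axis. It may be absent
- tin2_mid (a point): closed steel paint tin with an orange band, loose, 60 mm in diameter, 75 mm high, 0.2 to 0.4 kg; the point is its centre, half-way up, z along its axis. It may be absent
- tin3_mid (a point): closed steel paint tin with a blue band, loose, 60 mm in diameter, 75 mm high, 0.2 to 0.4 kg; the point is its centre, half-way up, z along its axis. It may be absent
- pot: terracotta pot, loose, 100 mm across the rim, 90 mm high; origin at the centre of its underside; to be left alone
- saucer: white ceramic saucer, loose, 110 mm in diameter, 18 mm high; origin under its centre; to be left alone
- jar: clear glass jar with its lid on, loose, 70 mm in diameter, 110 mm high; origin under its centre; to be left alone
- trowel: trowel, loose, 315 mm long, steel blade towards its +x, wooden handle towards -x; to be left alone
Not all that is in view belongs to the job. Leave any purple or turquoise look-alike of the part that bears tin2_mid alone. Leave any pink or purple look-alike of the part that bears tin0_mid alone.

How it is judged:
On the way, in this order (a step that is already met when the one before it is completed fails the run):
1. the rack sits on the bed with both holes down over the pins, released (horizontal distance between rack_grip and bed_mid below 0.006 m and angle between the y axis of rack_grip and the y axis of bed_mid, either way round below 0.06 rad and z of rack_grip in the frame of bed_mid below 0.0745 m and angle between rack_grip's own z axis and vertical below 0.05 rad and contact force between the fingers and rack below 0.2 N), for 0.3 s.
2. every tin present stands upright in the rack, and is released (horizontal distance between rack_grip and bed_mid below 0.006 m and angle between the y axis of rack_grip and the y axis of bed_mid, either way round below 0.06 rad and z of rack_grip in the frame of bed_mid below 0.0745 m and angle between rack_grip's own z axis and vertical below 0.05 rad and x of tin0_mid in the frame of rack_grip between -0.075 and 0.075 m and y of tin0_mid in the frame of rack_grip between -0.075 and 0.075 m and z of each of tin0_mid, tin1_mid, tin2_mid, tin3_mid in the frame of rack_grip below -0.018 m and angle between each of tin0_mid, tin1_mid, tin2_mid, tin3_mid's own z axis and vertical below 0.12 rad and x of tin1_mid in the frame of rack_grip between -0.075 and 0.075 m and y of tin1_mid in the frame of rack_grip between -0.075 and 0.075 m and x of tin2_mid in the frame of rack_grip between -0.075 and 0.075 m and y of tin2_mid in the frame of rack_grip between -0.075 and 0.075 m and x of tin3_mid in the frame of rack_grip between -0.075 and 0.075 m and y of tin3_mid in the frame of rack_grip between -0.075 and 0.075 m and contact force between the fingers and tin0 below 0.2 N and contact force between the fingers and tin1 below 0.2 N and contact force between the fingers and tin2 below 0.2 N and contact force between the fingers and tin3 below 0.2 N), for 0.3 s.
3. with all the tins in the rack the crank is on its first turn (horizontal distance between rack_grip and bed_mid below 0.006 m and angle between the y axis of rack_grip and the y axis of bed_mid, either way round below 0.06 rad and z of rack_grip in the frame of bed_mid below 0.0745 m and angle between rack_grip's own z axis and vertical below 0.05 rad and x of tin0_mid in the frame of rack_grip between -0.075 and 0.075 m and y of tin0_mid in the frame of rack_grip between -0.075 and 0.075 m and z of each of tin0_mid, tin1_mid, tin2_mid, tin3_mid in the frame of rack_grip below -0.018 m and angle between each of tin0_mid, tin1_mid, tin2_mid, tin3_mid's own z axis and vertical below 0.12 rad and x of tin1_mid in the frame of rack_grip between -0.075 and 0.075 m and y of tin1_mid in the frame of rack_grip between -0.075 and 0.075 m and x of tin2_mid in the frame of rack_grip between -0.075 and 0.075 m and y of tin2_mid in the frame of rack_grip between -0.075 and 0.075 m and x of tin3_mid in the frame of rack_grip between -0.075 and 0.075 m and y of tin3_mid in the frame of rack_grip between -0.075 and 0.075 m and value of joint crank between 1.6 and 6.6 rad), for 0.1 s.
4. with all the tins in the rack the crank is past its second turn (horizontal distance between rack_grip and bed_mid below 0.006 m and angle between the y axis of rack_grip and the y axis of bed_mid, either way round below 0.06 rad and z of rack_grip in the frame of bed_mid below 0.0745 m and angle between rack_grip's own z axis and vertical below 0.05 rad and x of tin0_mid in the frame of rack_grip between -0.075 and 0.075 m and y of tin0_mid in the frame of rack_grip between -0.075 and 0.075 m and z of each of tin0_mid, tin1_mid, tin2_mid, tin3_mid in the frame of rack_grip below -0.018 m and angle between each of tin0_mid, tin1_mid, tin2_mid, tin3_mid's own z axis and vertical below 0.12 rad and x of tin1_mid in the frame of rack_grip between -0.075 and 0.075 m and y of tin1_mid in the frame of rack_grip between -0.075 and 0.075 m and x of tin2_mid in the frame of rack_grip between -0.075 and 0.075 m and y of tin2_mid in the frame of rack_grip between -0.075 and 0.075 m and x of tin3_mid in the frame of rack_grip between -0.075 and 0.075 m and y of tin3_mid in the frame of rack_grip between -0.075 and 0.075 m and value of joint crank between 12.6 and 18.3 rad), for 0.1 s.
5. after three turns the crank is parked, weight down, at rest and let go, the tins still in the rack (horizontal distance between rack_grip and bed_mid below 0.006 m and angle between the y axis of rack_grip and the y axis of bed_mid, either way round below 0.06 rad and z of rack_grip in the frame of bed_mid below 0.0745 m and angle between rack_grip's own z axis and vertical below 0.05 rad and x of tin0_mid in the frame of rack_grip between -0.075 and 0.075 m and y of tin0_mid in the frame of rack_grip between -0.075 and 0.075 m and z of each of tin0_mid, tin1_mid, tin2_mid, tin3_mid in the frame of rack_grip below -0.018 m and angle between each of tin0_mid, tin1_mid, tin2_mid, tin3_mid's own z axis and vertical below 0.12 rad and x of tin1_mid in the frame of rack_grip between -0.075 and 0.075 m and y of tin1_mid in the frame of rack_grip between -0.075 and 0.075 m and x of tin2_mid in the frame of rack_grip between -0.075 and 0.075 m and y of tin2_mid in the frame of rack_grip between -0.075 and 0.075 m and x of tin3_mid in the frame of rack_grip between -0.075 and 0.075 m and y of tin3_mid in the frame of rack_grip between -0.075 and 0.075 m and value of joint crank between 18.35 and 19.35 rad and velocity of joint crank between -0.15 and 0.15 rad/s and contact force between the fingers and crank below 0.2 N), for 0.4 s.
At the end, for the whole second after the job is handed in: all tins present upright (0.12 rad) and at rest on the tray, axis within 118 mm of its centre along each side; rack still on both pins (6 mm, 0.06 rad, flat on the bed); crank three turns on in all, at rest, weight down (within 0.5 rad) (x of tin0_mid in the frame of tray between -0.118 and 0.118 m and y of tin0_mid in the frame of tray between -0.118 and 0.118 m and z of each of tin0_mid, tin1_mid, tin2_mid, tin3_mid in the frame of tray below 0.048 m and angle between each of tin0_mid, tin1_mid, tin2_mid, tin3_mid's own z axis and vertical below 0.12 rad and x of tin1_mid in the frame of tray between -0.118 and 0.118 m and y of tin1_mid in the frame of tray between -0.118 and 0.118 m and x of tin2_mid in the frame of tray between -0.118 and 0.118 m and y of tin2_mid in the frame of tray between -0.118 and 0.118 m and x of tin3_mid in the frame of tray between -0.118 and 0.118 m and y of tin3_mid in the frame of tray between -0.118 and 0.118 m and linear speed of each of tin0, tin1, tin2, tin3 below 0.02 m/s and horizontal distance between rack_grip and bed_mid below 0.006 m and angle between the y axis of rack_grip and the y axis of bed_mid, either way round below 0.06 rad and z of rack_grip in the frame of bed_mid below 0.0745 m and angle between rack_grip's own z axis and vertical below 0.05 rad and value of joint crank between 18.35 and 19.35 rad and velocity of joint crank between -0.15 and 0.15 rad/s); the robot touches nothing.
It fails at once if the crank runs away with the weight (faster than 4 rad/s) (velocity of joint crank above 4 rad/s).
It fails at once if the crank swings back (faster than 1.5 rad/s) (velocity of joint crank below -1.5 rad/s).
It fails at once if the pot, saucer, jar or trowel is disturbed (moved 30 mm) (distance of any of pot, saucer, jar, trowel from where it was at the start of the episode above 0.03 m).
Of tin0, tin1, tin2, tin3 only 2 to 3 are there at a start; the rules pass over those that are not, and their reading is None.
At some moment in a run one of tin0, tin1, tin2, tin3 may be knocked a few centimetres aside while the robot is not near it.
It also fails if it takes over 210 s, if anything falls off the work surface, if the arm or the gripper's body presses on something with over 40 N, if the wrist force passes 120 N, or if a joint passes its speed limit or range.

## Working session

There is one attempt and no reset: what is moved stays moved. The work goes in short steps, Python scripts to look and compute and a tool call to move; the robot and the scene stay as the last step left them, time stands still between calls to the robot, and variables do not carry over. Pictures are saved under pics/ and viewed, at most 14 in all, crops included, and the job is handed in when it is done.

Besides the shell and the picture viewer there is one more tool, called as name(argument=value, ...), one argument or row to a line, values as JSON. step_arm: Moves the arm, as the interface text tells. Its arguments: {"type":"object","properties":{"motion":{"type":"array"},"hand":{"type":"number"},"squeeze":{"type":"number"}},"required":["motion"]}

```bash
ls; mkdir -p pics; python3 - <<'E'
from cell import robot
import cv2
for n in("scene","top"):
    d=robot.read_camera(n); cv2.imwrite(f"pics/{n}0.png",d["pixels"][:,:,::-1])
    print(n,d["intrinsics"],d["xyz"],d["rotation"],d.keys())
print(robot.observe())
E
```

```text
pics
scene [[424.93082108   0.         315.34607686]
 [  0.         424.93082108 189.31246855]
 [  0.           0.           1.        ]] [1.27852809 0.31313818 1.20074435] [6.54248746e-01 1.01000891e-03 1.94777150e+00] dict_keys(['pixels', 'intrinsics', 'xyz', 'rotation'])
top [[385.0266423    0.         315.38280855]
 [  0.         385.0266423  200.14072521]
 [  0.           0.           1.        ]] [0.32482189 0.00277433 1.31950876] [ 0.16164284  0.01136598 -1.5875205 ] dict_keys(['pixels', 'intrinsics', 'xyz', 'rotation'])
{'time': 0.1, 'qpos': array([ 1.08699661e+00,  3.42637452e-01,  1.52490455e+00,  9.04764593e-06,
        1.27532915e+00, -1.46004608e-01]), 'qvel': array([ 0.00153858, -0.00145075, -0.00177917, -0.00092137, -0.0016135 ,
       -0.00034224]), 'joint_efforts': array([ 2.88325005e-03, -4.32010210e+01, -2.44695389e+01,  7.21485238e-02,
        5.26350620e-02, -3.96260202e-05]), 'tool_pos': array([0.1738214 , 0.49505986, 0.24312842]), 'tool_rot': array([-3.14032902e+00, -1.94564079e-04,  2.80379478e+00]), 'contact_force': array([-0.48863535,  0.51545639,  0.28978304]), 'torque': array([-0.00633493,  0.01564545, -0.01093129]), 'grip_force': 0.0, 'opening': 0.09152762041714019}
```

View pics/scene0.png

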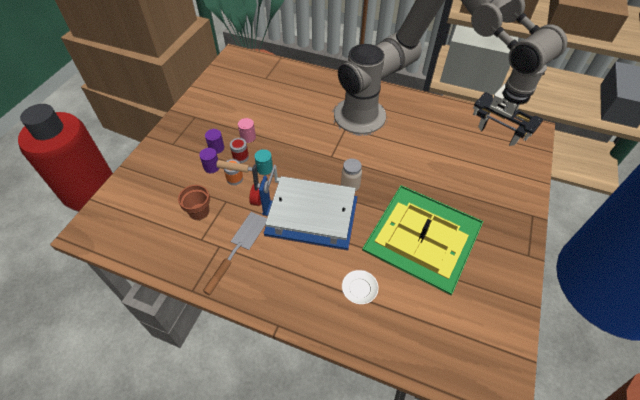

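View pics/top0.png

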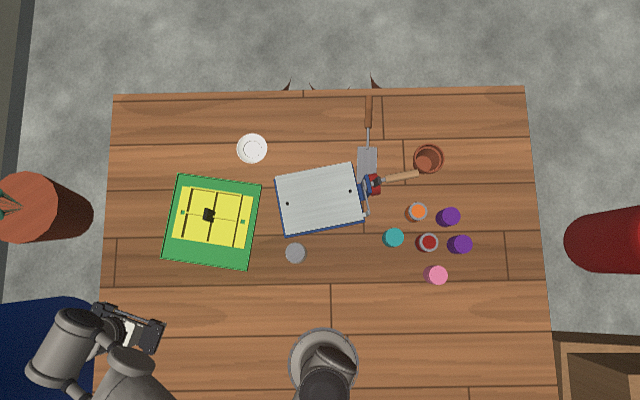

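The top view shows the rack in the tray at about (210,217), the bed at (320,200) and the handle at (402,176). Red tin is at (429,242) and orange at (418,212), with look-alikes around them; the jar is at (295,253). Next I need enlarged crops.

```bash
cat > h.py <<'E'
import numpy as np, cv2
from scipy.spatial.transform import Rotation as Ro
from cell import robot
def cam(n):
    d=robot.read_camera(n); return d
def ray(d,uv):
    K=d["intrinsics"]; p=np.linalg.solve(K,[uv[0],uv[1],1.]); R=Ro.from_euler('xyz',d["rotation"]).as_matrix()
    return np.array(d["xyz"]),R@np.array([p[0],-p[1],-p[2]])
def at(d,uv,z):
    o,r=ray(d,uv); return o+r*(z-o[2])/r[2]
def proj(d,P):
    R=Ro.from_euler('xyz',d["rotation"]).as_matrix(); c=R.T@(np.asarray(P)-d["xyz"]); K=d["intrinsics"]
    return np.array([K[0,0]*c[0]/-c[2]+K[0,2], K[1,1]*-c[1]/-c[2]+K[1,2]])
def tri(d1,u1,d2,u2):
    (a,r),(b,s)=ray(d1,u1),ray(d2,u2); t=np.linalg.lstsq(np.c_[r,-s],b-a,rcond=None)[0]
    return (a+r*t[0]+b+s*t[1])/2, np.linalg.norm(a+r*t[0]-b-s*t[1])
def crop(d,x,y,w,h,k,f):
    im=d["pixels"][y:y+h,x:x+w,::-1]; cv2.imwrite(f,cv2.resize(im,None,fx=k,fy=k,interpolation=cv2.INTER_CUBIC))
def go(P,rpy=None):  # shift in tool units from current pose to world P
    s=robot.observe(); R=Ro.from_euler('xyz',s["tool_rot"]).as_matrix()
    return R.T@(np.asarray(P)-s["tool_pos"])/0.06
E
python3 - <<'E'
from h import *
d=cam("top"); s=cam("scene")
crop(d,150,140,200,150,4,"pics/t1.png"); crop(d,340,130,160,120,5,"pics/t2.png"); crop(s,180,110,200,150,4,"pics/s1.png")
E
```

```text
(no output)
```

View pics/t1.png

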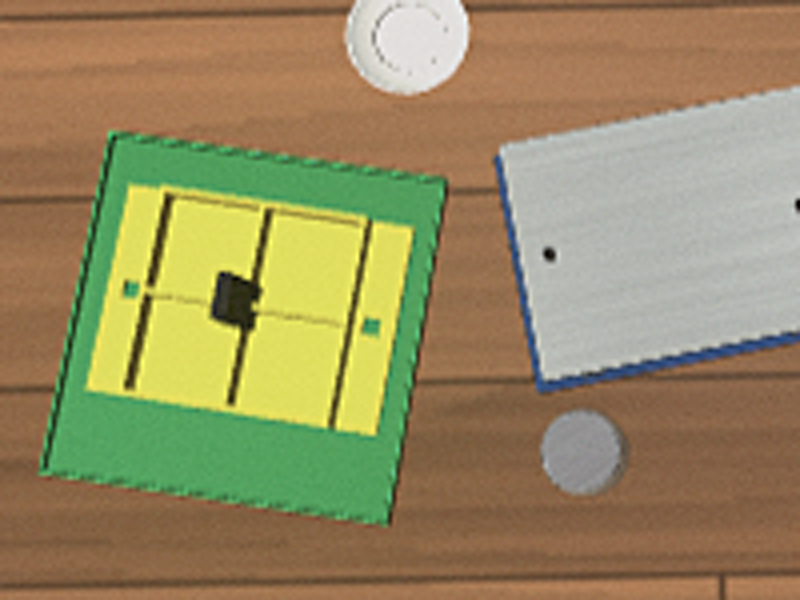

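View pics/t2.png

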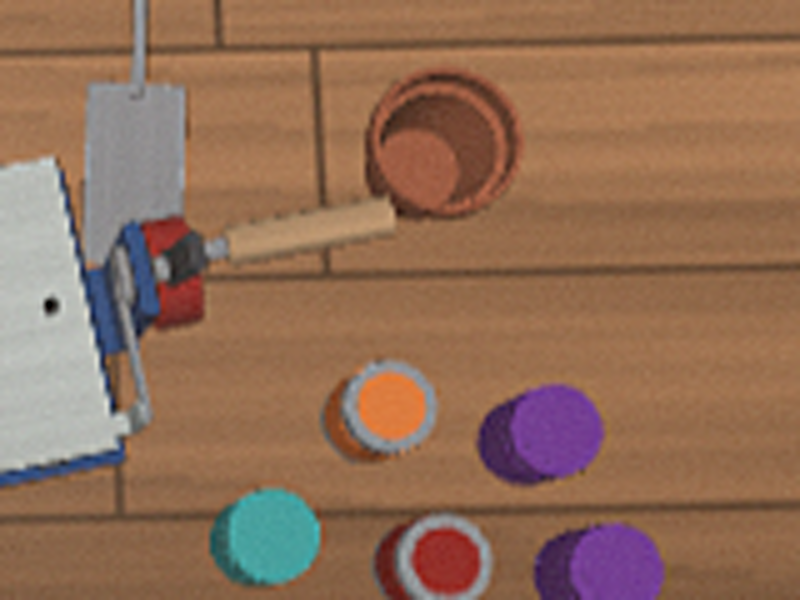

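View pics/s1.png

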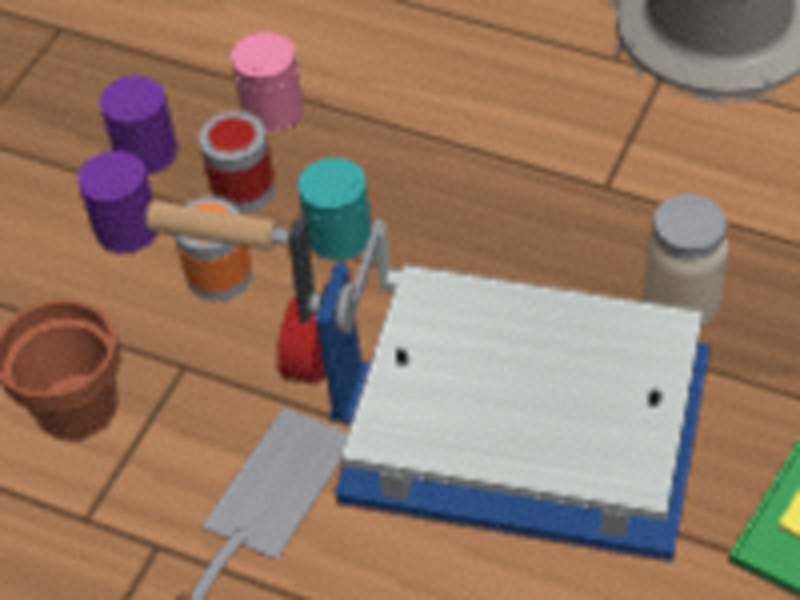

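Crops: rack holes at crop px (131,289) and (371,327), pins at (549,254) in t1 and (51,305) in t2, tin lids at (389,407) orange and (445,562) red in t2. The handle runs (225,248)-(395,215). Only the red and orange tins are present; the purple, turquoise and pink ones are look-alikes.

```bash
python3 - <<'E'
from h import *
d=cam("top"); s=cam("scene")
T1=lambda x,y:((x+.5)/4-.5+150,(y+.5)/4-.5+140)
T2=lambda x,y:((x+.5)/5-.5+340,(y+.5)/5-.5+130)
S1=lambda x,y:((x+.5)/4-.5+180,(y+.5)/4-.5+110)
np.set_printoptions(precision=4,suppress=True)
# tray
c=[at(d,T1(*p),.014) for p in((112,133),(447,180),(388,523),(42,472))]
print("tray",np.mean(c,0),[np.linalg.norm(c[i]-c[i-1]) for i in range(4)])
h=[at(d,T1(*p),.008) for p in((131,289),(371,327))]; e=h[0]-h[1]
print("rack",np.mean(h,0),np.linalg.norm(e),np.arctan2(e[1],e[0]))
for z in(.084,):
    p=[at(d,T1(549,254),z),at(d,T2(51,305),z)]; e=p[0]-p[1]
    print("bed top",np.mean(p,0),np.linalg.norm(e),np.arctan2(e[1],e[0]))
    p=[at(s,S1(654,398),z),at(s,S1(401,357),z)]; e=p[0]-p[1]
    print("bed scn",np.mean(p,0),np.linalg.norm(e),np.arctan2(e[1],e[0]))
for a,b in(((549,254,1),(654,398)),((51,305,2),(401,357))):
    print("pin tri",tri(d,(T1 if a[2]==1 else T2)(*a[:2]),s,S1(*b)))
print("handle", tri(d,T2(225,248),s,S1(272,234)),tri(d,T2(395,215),s,S1(150,216)))
for n,u,v in(("orange",(389,407),(210,217)),("red",(445,562),(233,138))):
    print(n,at(d,T2(*u),.075),at(s,S1(*v),.075))
for n,u,z in(("turq",(274,537),.075),("purp1",(556,431),.075),("purp2",(617,568),.075),("pot",(445,142),.09)): print(n,at(d,T2(*u),z))
print("pink",at(d,(437,275),.075),"jar",at(d,T1(581,452),.11), "saucer",at(d,T1(407,33),.018))
E
```

```text
tray [0.4737 0.3704 0.014 ] [np.float64(0.29562795748377924), np.float64(0.2968213146743412), np.float64(0.29539663286579726), np.float64(0.29628737746949724)]
rack [0.4881 0.3695 0.008 ] 0.2109728995419663 1.396304324468454
bed top [0.5372 0.0035 0.084 ] 0.20896915897242938 1.751426843127282
bed scn [0.5429 0.0063 0.084 ] 0.20834187672343027 1.7509013166237317
pin tri (array([0.5194, 0.1072, 0.0768]), np.float64(0.0006614228569877367))
pin tri (array([ 0.5571, -0.0994,  0.0769]), np.float64(0.001162777129250698))
handle (array([ 0.5665, -0.194 ,  0.2015]), np.float64(0.000662216625694961)) (array([ 0.5841, -0.2939,  0.1999]), np.float64(0.0036862965175359064))
orange [ 0.4861 -0.3174  0.075 ] [ 0.4789 -0.318   0.075 ]
red [ 0.3852 -0.3473  0.075 ] [ 0.3872 -0.3439  0.075 ]
turq [ 0.4031 -0.2387  0.075 ]
purp1 [ 0.4684 -0.4244  0.075 ]
purp2 [ 0.3795 -0.4569  0.075 ]
pot [ 0.6588 -0.3606  0.09  ]
pink [ 0.2809 -0.3671  0.075 ] jar [0.3578 0.0799 0.11  ] saucer [0.7273 0.2355 0.018 ]
```

```bash
cat >> h.py <<'E'
import sys
np.set_printoptions(precision=3,suppress=True)
def plan(P,yaw):
    s=robot.observe(); y0=s["tool_rot"][2]
    dy=(y0-yaw+np.pi/2)%np.pi-np.pi/2
    print("t",round(s["time"],2),"pos",s["tool_pos"],"rot",s["tool_rot"],"F",s["contact_force"],"open",s["opening"],"grip",s["grip_force"])
    print("SHIFT",go(P),"spin",dy)
E
python3 -c "
from h import *
plan([.488,.3695,.20],2.967); plan([.488,.3695,.072],2.967)"
```

```text
t 0.3 pos [0.174 0.495 0.243] rot [-3.141 -0.     2.804] F [-0.338 -0.154 -0.615] open 0.09190595681760791 grip 0.0
SHIFT [-5.634 -0.242  0.725] spin -0.16319544038079092
t 0.3 pos [0.174 0.495 0.243] rot [-3.141 -0.     2.804] F [-0.338 -0.154 -0.615] open 0.09190595681760791 grip 0.0
SHIFT [-5.634 -0.241  2.858] spin -0.16319544038079092
```

step_arm(
  motion=[
    [[-1.5, -0.06, 0.2], -0.05],
    [[-3, -0.12, 0.4], -0.1],
    [[-4.5, -0.2, 0.6], -0.163],
    [[-5.634, -0.242, 0.725], -0.163],
    [[-5.634, -0.242, 0.725], -0.163],
    [[-5.634, -0.242, 0.725], -0.163],
    [[-5.634, -0.242, 0.725], -0.163],
  ],
  hand=0,
)

```text
time: 1.18
tool_pos: [0.4897, 0.3682, 0.1992]
tool_rot: [-3.141, -0.001, 2.964]
contact_force: [-0.5, -0.9, -0.9]
opening: 0.092
grip_force: 0.0
```

```bash
python3 -c "
from h import *
plan([.488,.3695,.072],2.967)"
```

```text
t 1.18 pos [0.49  0.368 0.199] rot [-3.141 -0.001  2.964] F [-0.485 -0.866 -0.901] open 0.0919992744001861 grip 0.0
SHIFT [0.03  0.018 2.12 ] spin -0.0034065413080495155
```

step_arm(
  motion=[
    [[0, 0, 0.7], 0],
    [[0, 0, 1.4], 0],
    [[0, 0, 1.9], 0],
    [[0, 0, 2.12], 0],
    [[0, 0, 2.12], 0],
    [[0, 0, 2.12], 0],
  ],
)

```text
time: 1.92
tool_pos: [0.4886, 0.3703, 0.0746]
tool_rot: [3.14, 0.002, 2.967]
contact_force: [0.7, 0.1, 0.1]
opening: 0.0923
grip_force: 0.0
```

step_arm(
  motion=[
    [[0, 0, 0], 0],
    [[0, 0, 0], 0],
    [[0, 0, 0], 0],
    [[0, 0, 0], 0],
    [[0, 0, 0], 0],
    [[0, 0, 0], 0],
    [[0, 0, 0], 0],
    [[0, 0, 0], 0],
  ],
  hand=255,
  squeeze=35,
)

```text
time: 2.92
tool_pos: [0.4881, 0.3696, 0.073]
tool_rot: [3.142, -0.0, 2.967]
contact_force: [-0.4, -0.3, -1.1]
opening: 0.0166
grip_force: 0.0
```

step_arm(
  motion=[
    [[0, 0, -0.5], 0],
    [[0, 0, -1], 0],
    [[0, 0, -2], 0],
    [[0, 0, -2.8], 0],
    [[0, 0, -2.8], 0],
    [[0, 0, -2.8], 0],
  ],
)

```text
time: 3.68
tool_pos: [0.4871, 0.369, 0.2389]
tool_rot: [-3.139, -0.003, 2.967]
contact_force: [0.2, -1.1, -5.5]
opening: 0.0138
grip_force: 35.0
```

```bash
python3 -c "
from h import *
plan([.538,.004,.19],3.322)"
```

```text
t 3.67 pos [0.487 0.369 0.239] rot [-3.139 -0.003  2.967] F [ 0.2   -1.123 -5.452] open 0.013757417516543483 grip 34.99468266963959
SHIFT [-1.896 -5.842  0.824] spin -0.3552673427930233
```

step_arm(
  motion=[
    [[-0.2, -0.6, 0], -0.04],
    [[-0.5, -1.4, 0], -0.1],
    [[-0.7, -2.2, 0], -0.16],
    [[-1, -3, 0.1], -0.22],
    [[-1.25, -3.8, 0.3], -0.28],
    [[-1.5, -4.6, 0.5], -0.33],
    [[-1.75, -5.4, 0.64], -0.355],
    [[-1.896, -5.842, 0.64], -0.355],
    [[-1.896, -5.842, 0.64], -0.355],
    [[-1.896, -5.842, 0.64], -0.355],
  ],
)

```text
time: 4.92
tool_pos: [0.5382, 0.0051, 0.2009]
tool_rot: [3.14, -0.003, -2.962]
contact_force: [0.4, -0.5, -5.3]
opening: 0.0138
grip_force: 35.0
```

```bash
python3 - <<'E'
from h import *
plan([.538,.004,.2],3.322)
d=cam("top"); s=cam("scene")
a=d["pixels"][120:270,240:400]; b=s["pixels"][130:280,230:390]
im=np.hstack([cv2.resize(x,None,fx=2.5*1,fy=2.5,interpolation=cv2.INTER_CUBIC) for x in(a,b)])
cv2.imwrite("pics/r1.png",im[:,:,::-1]); 
print(d["xyz"])
E
```

```text
t 4.92 pos [0.538 0.005 0.201] rot [ 3.14  -0.003 -2.962] F [ 0.365 -0.528 -5.276] open 0.013785247398858752 grip 34.9962455034256
SHIFT [ 0.006 -0.018  0.014] spin -0.000522967501271232
[0.325 0.003 1.32 ]
```

View pics/r1.png

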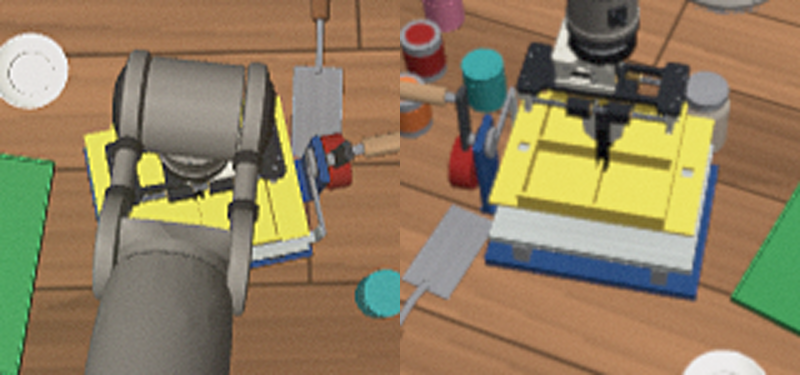

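Holes in the scene view lie at crop (522,146) and (686,172); the rack is held level over the bed.

```bash
python3 - <<'E'
from h import *
s=cam("scene")
f=lambda x,y:((x+.5)/2.5-.5+230,(y+.5)/2.5-.5+130)
S1=lambda x,y:((x+.5)/4-.5+180,(y+.5)/4-.5+110)
for z in(.132,.135,.138):
    a=at(s,f(122,146)[:2],z) if 0 else at(s,f(122,146),z); b=at(s,f(286,172),z); e=b-a
    print("holes",z,(a+b)/2,np.linalg.norm(e),np.arctan2(e[1],e[0]))
for z in(.075,.077,.079):
    p=[at(s,S1(654,398),z),at(s,S1(401,357),z)]; print("pins",z,np.mean(p,0))
x,y=[int(v) for v in f(122,146)]
crop(s,x-20,y-12,100,40,8,"pics/r2.png")
E
```

```text
holes 0.132 [0.536 0.003 0.132] 0.2107502604687891 1.751439102752898
holes 0.135 [0.538 0.004 0.135] 0.21015867766212418 1.7514391027528977
holes 0.138 [0.541 0.005 0.138] 0.2095670948554592 1.7514391027528973
pins 0.075 [0.537 0.004 0.075]
pins 0.077 [0.538 0.004 0.077]
pins 0.079 [0.54  0.005 0.079]
```

View pics/r2.png

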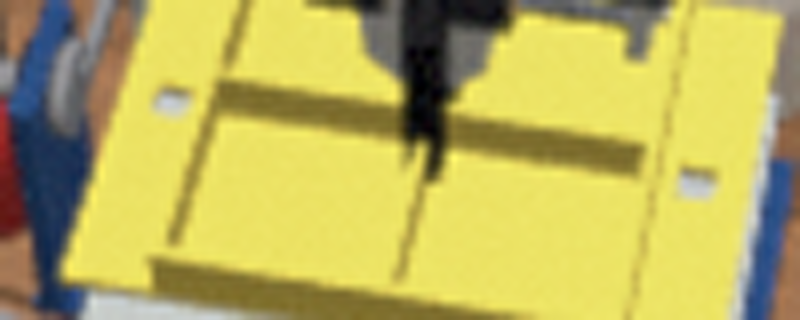

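step_arm(
  motion=[
    [[0, 0, 0.3], 0],
    [[0, 0, 0.6], 0],
    [[0, 0, 0.78], 0],
    [[0, 0, 0.86], 0],
    [[0, 0, 0.9], 0],
    [[0, 0, 0.9], 0],
    [[0, 0, 0.9], 0],
  ],
)

```text
time: 5.95
tool_pos: [0.5393, 0.0046, 0.149]
tool_rot: [-3.142, 0.001, -2.962]
contact_force: [0.1, 0.0, -5.4]
opening: 0.0136
grip_force: 35.0
```

step_arm(
  motion=[
    [[0, 0, 0.06], 0],
    [[0, 0, 0.1], 0],
    [[0, 0, 0.13], 0],
    [[0, 0, 0.15], 0],
    [[0, 0, 0.15], 0],
    [[0, 0, 0.15], 0],
  ],
)

```text
time: 6.7
tool_pos: [0.5394, 0.0047, 0.1419]
tool_rot: [-3.141, 0.002, -2.961]
contact_force: [-6.3, 1.0, 13.3]
opening: 0.0138
grip_force: 35.0
```

step_arm(
  motion=[
    [[0, 0, -0.05], 0],
    [[0.03, 0, -0.05], 0],
    [[0.03, 0, -0.05], 0],
    [[0.03, 0, -0.02], 0],
    [[0.03, 0, 0.0], 0],
    [[0.03, 0, 0.02], 0],
    [[0.03, 0, 0.02], 0],
  ],
)

```text
time: 7.58
tool_pos: [0.5375, 0.0044, 0.1418]
tool_rot: [-3.141, 0.002, -2.961]
contact_force: [-10.7, 0.6, 24.6]
opening: 0.0141
grip_force: 35.0
```

step_arm(
  motion=[
    [[0.03, 0, -0.02], 0],
    [[0.03, 0, -0.03], 0],
    [[0.03, 0, -0.03], 0],
    [[0.03, 0, -0.03], 0],
  ],
)

```text
time: 8.07
tool_pos: [0.5373, 0.0043, 0.1419]
tool_rot: [-3.141, 0.005, -2.961]
contact_force: [2.0, 2.4, 9.7]
opening: 0.0135
grip_force: 35.0
```

```bash
python3 - <<'E'
from h import *
plan([.538,.004,.2],3.322)
s=cam("scene")
crop(s,255,170,110,80,7,"pics/r3.png")
for z in(.07,.074): print(z,[proj(s,[.538-.179*y+.984*x,.004+.984*y+.179*x,z]) for x,y in((.09,.126),(.09,-.126))])
E
```

```text
t 8.07 pos [0.537 0.004 0.142] rot [-3.141  0.005 -2.961] F [1.983 2.447 9.702] open 0.01350687200580614 grip 35.00176012516022
SHIFT [-0.015 -0.008 -0.969] spin -0.0002475986421073273
0.07 [array([345.122, 234.83 ]), array([266.48 , 221.505])]
0.074 [array([345.193, 234.152]), array([266.363, 220.811])]
```

View pics/r3.png

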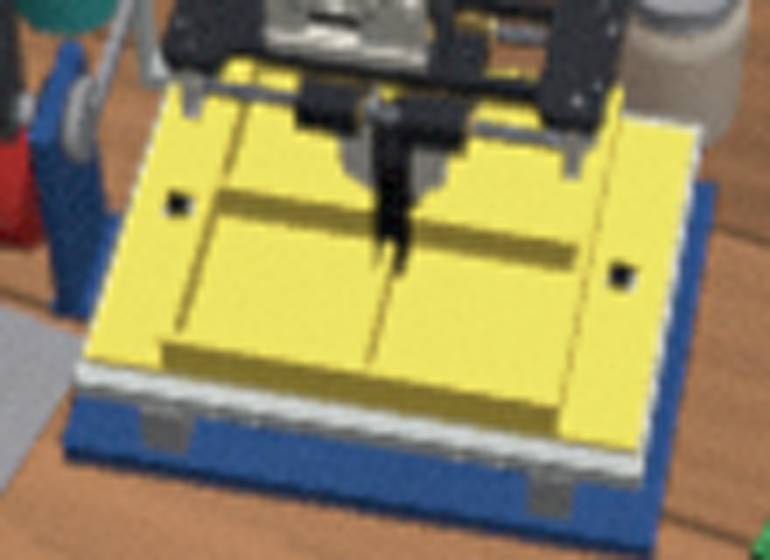

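Both pins show inside the holes, and the rack looks flat on the bed. Releasing.

step_arm(
  motion=[
    [[0, 0, 0], 0],
    [[0, 0, 0], 0],
    [[0, 0, 0], 0],
    [[0, 0, 0], 0],
    [[0, 0, 0], 0],
    [[0, 0, 0], 0],
    [[0, 0, -0.5], 0],
    [[0, 0, -1.2], 0],
    [[0, 0, -2], 0],
    [[0, 0, -2], 0],
  ],
  hand=0,
)

```text
time: 9.38
tool_pos: [0.5374, 0.0038, 0.2641]
tool_rot: [-3.139, 0.008, -2.961]
contact_force: [1.1, -0.4, -0.3]
opening: 0.0918
grip_force: 0.0
```

```bash
python3 - <<'E'
from h import *
plan([.485,-.318,.2],2.0)
s=cam("scene");d=cam("top")
crop(s,255,170,110,80,7,"pics/r4.png")
crop(d,380,190,100,110,5,"pics/x.png")
# tin lids by colour
for n,c,bx in(("scene",s,(150,110,140,90)),("top",d,(380,180,100,120))):
    x,y,w,h=bx; hsv=cv2.cvtColor(c["pixels"][y:y+h,x:x+w],cv2.COLOR_RGB2HSV)
    for nm,m in(("orange",cv2.inRange(hsv,(8,150,190),(16,255,255))),("red",cv2.inRange(hsv,(0,170,130),(4,255,255))|cv2.inRange(hsv,(175,170,130),(180,255,255)))):
        k,l,st,ce=cv2.connectedComponentsWithStats(m)
        for i in range(1,k):
            if st[i,4]>25: print(n,nm,st[i],at(c,ce[i]+[x,y],.075))
E
```

```text
t 9.38 pos [0.537 0.004 0.264] rot [-3.139  0.008 -2.961] F [ 1.091 -0.39  -0.251] open 0.09183343896071132 grip 0.0
SHIFT [ 1.829 -5.118  1.067] spin 1.3218953690358948
scene red [83 30 10  7 58] [ 0.383 -0.348  0.075]
scene red [100  75   9  15  90] [ 0.568 -0.189  0.075]
top orange [ 32  25  13  13 133] [ 0.487 -0.319  0.075]
top red [ 43  56  13  12 122] [ 0.386 -0.348  0.075]
```

View pics/r4.png

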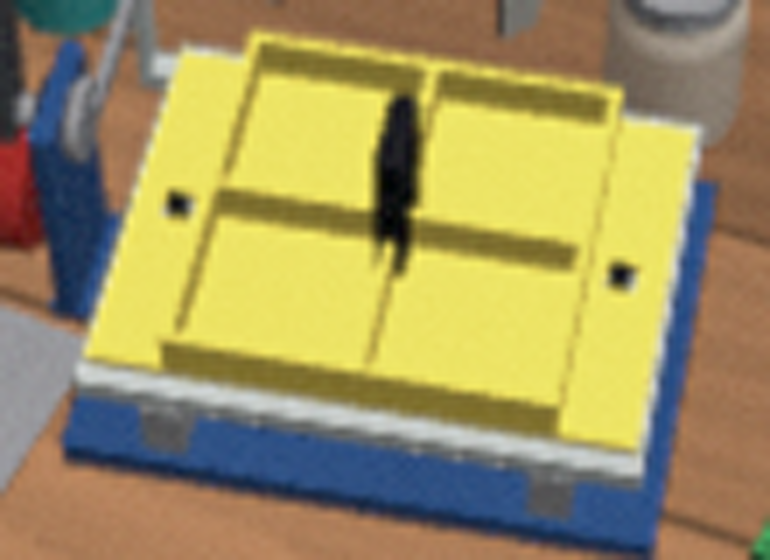

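The rack did not shift on release, so it is seated.

```bash
python3 - <<'E'
from h import *
plan([.4865,-.319,.26],-2.89)
E
```

```text
t 9.47 pos [0.535 0.004 0.26 ] rot [ 3.142  0.    -2.961] F [-0.848 -0.372 -0.892] open 0.09161156181956706 grip 0.0
SHIFT [ 1.768 -5.151  0.001] spin -0.0713367313634583
```

step_arm(
  motion=[
    [[0.3, -0.9, 0], 0],
    [[0.6, -1.8, 0], 0],
    [[0.9, -2.7, 0], -0.03],
    [[1.2, -3.5, 0], -0.07],
    [[1.5, -4.3, 0], -0.07],
    [[1.7, -4.9, 0], -0.07],
    [[1.768, -5.151, 0], -0.07],
    [[1.768, -5.151, 0], -0.07],
    [[1.768, -5.151, 0], -0.07],
  ],
)

```text
time: 10.6
tool_pos: [0.4869, -0.3176, 0.2597]
tool_rot: [3.14, -0.0, -2.89]
contact_force: [0.1, 0.3, -0.6]
opening: 0.0918
grip_force: 0.0
```

```bash
python3 - <<'E'
from h import *
plan([.4865,-.319,.055],-2.89)
E
```

```text
t 10.6 pos [ 0.487 -0.318  0.26 ] rot [ 3.14 -0.   -2.89] F [ 0.089  0.291 -0.646] open 0.09178128044757793 grip 0.0
SHIFT [ 0.011 -0.026  3.412] spin -0.00020109397311562915
```

step_arm(
  motion=[
    [[0, 0, 0.7], 0],
    [[0, 0, 1.4], 0],
    [[0, 0, 2.1], 0],
    [[0, 0, 2.7], 0],
    [[0, 0, 3.2], 0],
    [[0, 0, 3.41], 0],
    [[0, 0, 3.41], 0],
    [[0, 0, 3.41], 0],
  ],
)

```text
time: 11.6
tool_pos: [0.4875, -0.3193, 0.057]
tool_rot: [-3.14, 0.001, -2.891]
contact_force: [0.3, -0.1, -0.1]
opening: 0.0916
grip_force: 0.0
```

step_arm(
  motion=[
    [[0, 0, 0], 0],
    [[0, 0, 0], 0],
    [[0, 0, 0], 0],
    [[0, 0, 0], 0],
    [[0, 0, 0], 0],
    [[0, 0, 0], 0],
    [[0, 0, 0], 0],
    [[0, 0, 0], 0],
  ],
  hand=255,
  squeeze=25,
)

```text
time: 12.6
tool_pos: [0.4866, -0.3189, 0.0558]
tool_rot: [3.141, 0.0, -2.891]
contact_force: [-1.0, 2.4, 4.8]
opening: 0.0596
grip_force: 25.0
```

step_arm(
  motion=[
    [[0, 0, -0.3], 0],
    [[0, 0, -0.8], 0],
    [[0, 0, -1.6], 0],
    [[0, 0, -2.4], 0],
    [[0, 0, -3.2], 0],
    [[0, 0, -4], 0],
    [[0, 0, -4.3], 0],
    [[0, 0, -4.3], 0],
    [[0, 0, -4.3], 0],
  ],
)

```text
time: 13.72
tool_pos: [0.4862, -0.3189, 0.3117]
tool_rot: [3.139, -0.002, -2.891]
contact_force: [0.7, -0.2, -2.6]
opening: 0.0595
grip_force: 25.0
```

```bash
python3 - <<'E'
from h import *
plan([.5732,.0564,.30],-2.961)
E
```

```text
t 13.72 pos [ 0.486 -0.319  0.312] rot [ 3.139 -0.002 -2.891] F [ 0.707 -0.246 -2.587] open 0.05949629876854662 grip 24.999513924121857
SHIFT [-2.953  5.7    0.203] spin 0.06951087702022951
```

step_arm(
  motion=[
    [[-0.4, 0.8, 0], 0],
    [[-0.8, 1.6, 0], 0.03],
    [[-1.2, 2.4, 0], 0.07],
    [[-1.6, 3.2, 0], 0.07],
    [[-2, 4, 0], 0.07],
    [[-2.4, 4.7, 0.1], 0.07],
    [[-2.8, 5.4, 0.2], 0.07],
    [[-2.953, 5.7, 0.2], 0.07],
    [[-2.953, 5.7, 0.2], 0.07],
    [[-2.953, 5.7, 0.2], 0.07],
  ],
)

```text
time: 14.98
tool_pos: [0.5735, 0.055, 0.3012]
tool_rot: [-3.141, -0.001, -2.962]
contact_force: [-0.6, -0.2, -3.1]
opening: 0.0599
grip_force: 25.0
```

```bash
python3 - <<'E'
from h import *
plan([.5732,.0564,.136],-2.961)
E
```

```text
t 14.97 pos [0.573 0.055 0.301] rot [-3.141 -0.001 -2.962] F [-0.622 -0.2   -3.082] open 0.05988250575357634 grip 24.999481737613678
SHIFT [-0.003  0.026  2.753] spin -0.0013255500618662985
```

step_arm(
  motion=[
    [[0, 0.02, 0.6], 0],
    [[0, 0.02, 1.2], 0],
    [[0, 0.02, 1.8], 0],
    [[0, 0.02, 2.3], 0],
    [[0, 0.02, 2.6], 0],
    [[0, 0.02, 2.74], 0],
    [[0, 0.02, 2.76], 0],
    [[0, 0.02, 2.78], 0],
    [[0, 0.02, 2.78], 0],
  ],
)

```text
time: 16.1
tool_pos: [0.5738, 0.0573, 0.1355]
tool_rot: [-3.141, 0.001, -2.961]
contact_force: [0.4, 0.5, -3.1]
opening: 0.0598
grip_force: 25.0
```

step_arm(
  motion=[
    [[0, 0, 0.03], 0],
    [[0, 0, 0.05], 0],
    [[0, 0, 0.05], 0],
  ],
)

```text
time: 16.48
tool_pos: [0.5734, 0.0574, 0.1318]
tool_rot: [3.141, -0.0, -2.961]
contact_force: [-0.3, 0.4, -2.4]
opening: 0.0592
grip_force: 25.0
```

step_arm(
  motion=[
    [[0, 0, 0], 0],
    [[0, 0, 0], 0],
    [[0, 0, 0], 0],
    [[0, 0, 0], 0],
    [[0, 0, 0], 0],
    [[0, 0, -0.3], 0],
    [[0, 0, -1], 0],
    [[0, 0, -1.8], 0],
    [[0, 0, -2.7], 0],
    [[0, 0, -2.7], 0],
  ],
  hand=0,
)

```text
time: 17.73
tool_pos: [0.5752, 0.0573, 0.2987]
tool_rot: [-3.14, 0.01, -2.961]
contact_force: [0.2, 0.0, -0.3]
opening: 0.0917
grip_force: 0.0
```

```bash
cat >> h.py <<'E'
def lids(tag=None):
    s=cam("scene");d=cam("top")
    for n,c in(("scene",s),("top",d)):
        hsv=cv2.cvtColor(c["pixels"],cv2.COLOR_RGB2HSV)
        for nm,m in(("orange",cv2.inRange(hsv,(8,150,190),(16,255,255))),("red",cv2.inRange(hsv,(0,170,130),(4,255,255))|cv2.inRange(hsv,(175,170,130),(180,255,255)))):
            k,l,st,ce=cv2.connectedComponentsWithStats(m)
            for i in range(1,k):
                if 40<st[i,4]<250: print(n,nm,st[i],"z.075",at(c,ce[i],.075),"z.151",at(c,ce[i],.151),"z.079",at(c,ce[i],.079))
    return s,d
E
python3 - <<'E'
from h import *
lids()
plan([.386,-.3475,.30],2.356)
E
```

```text
scene orange [317 198  13  11 116] z.075 [0.521 0.038 0.075] z.151 [0.572 0.057 0.151] z.079 [0.523 0.039 0.079]
scene red [233 140  10   7  57] z.075 [ 0.384 -0.348  0.075] z.151 [ 0.444 -0.304  0.151] z.079 [ 0.387 -0.346  0.079]
scene red [250 185   9  16  91] z.075 [ 0.568 -0.189  0.075] z.151 [ 0.616 -0.155  0.151] z.079 [ 0.571 -0.187  0.079]
top orange [294 177  14  12 132] z.075 [0.588 0.06  0.075] z.151 [0.572 0.057 0.151] z.079 [0.588 0.06  0.079]
top red [637 222   3  24  48] z.075 [ 0.401 -1.018  0.075] z.151 [ 0.397 -0.956  0.151] z.079 [ 0.401 -1.015  0.079]
top red [423 236  13  12 122] z.075 [ 0.386 -0.348  0.075] z.151 [ 0.383 -0.326  0.151] z.079 [ 0.386 -0.347  0.079]
t 17.82 pos [0.573 0.057 0.294] rot [ 3.142  0.    -2.961] F [-0.294  0.158 -0.989] open 0.09179875430076759 grip 0.0
SHIFT [ 4.28  -6.079 -0.106] spin 0.9658139952728648
```

step_arm(
  motion=[
    [[0.5, -0.7, 0], 0.1],
    [[1, -1.4, 0], 0.25],
    [[1.5, -2.1, 0], 0.4],
    [[2, -2.85, 0], 0.55],
    [[2.5, -3.55, 0], 0.7],
    [[3, -4.3, 0], 0.85],
    [[3.5, -5, 0], 0.966],
    [[4, -5.7, 0], 0.966],
    [[4.28, -6.079, 0], 0.966],
    [[4.28, -6.079, 0], 0.966],
  ],
)

```text
time: 19.08
tool_pos: [0.3848, -0.3485, 0.2917]
tool_rot: [3.141, -0.004, 2.353]
contact_force: [0.5, 1.1, 0.5]
opening: 0.0918
grip_force: 0.0
```

```bash
python3 - <<'E'
from h import *
plan([.386,-.3475,.055],2.356)
E
```

```text
t 19.07 pos [ 0.385 -0.349  0.292] rot [ 3.141 -0.004  2.353] F [0.521 1.14  0.455] open 0.09180120861576269 grip 0.0
SHIFT [-0.018  0.025  3.945] spin -0.0034883051567597967
```

step_arm(
  motion=[
    [[0, 0, 0.8], 0],
    [[0, 0, 1.6], 0],
    [[0, 0, 2.4], 0],
    [[0, 0, 3.1], 0],
    [[0, 0, 3.7], 0],
    [[0, 0, 3.95], 0],
    [[0, 0, 3.95], 0],
    [[0, 0, 3.95], 0],
  ],
)

```text
time: 20.08
tool_pos: [0.3869, -0.3479, 0.058]
tool_rot: [-3.142, 0.002, 2.356]
contact_force: [-0.3, 0.1, 0.5]
opening: 0.0919
grip_force: 0.0
```

step_arm(
  motion=[
    [[0, 0, 0], 0],
    [[0, 0, 0], 0],
    [[0, 0, 0], 0],
    [[0, 0, 0], 0],
    [[0, 0, 0], 0],
    [[0, 0, 0], 0],
    [[0, 0, 0], 0],
    [[0, 0, 0], 0],
  ],
  hand=255,
)

```text
time: 21.08
tool_pos: [0.3861, -0.3477, 0.057]
tool_rot: [-3.141, 0.0, 2.356]
contact_force: [-2.5, -0.2, 5.1]
opening: 0.0597
grip_force: 25.0
```

step_arm(
  motion=[
    [[0, 0, -0.3], 0],
    [[0, 0, -0.8], 0],
    [[0, 0, -1.6], 0],
    [[0, 0, -2.4], 0],
    [[0, 0, -3.2], 0],
    [[0, 0, -4], 0],
    [[0, 0, -4.3], 0],
    [[0, 0, -4.3], 0],
    [[0, 0, -4.3], 0],
  ],
)

```text
time: 22.2
tool_pos: [0.3858, -0.3469, 0.3129]
tool_rot: [3.141, -0.003, 2.356]
contact_force: [0.1, -0.5, -3.3]
opening: 0.0594
grip_force: 25.0
```

```bash
python3 - <<'E'
from h import *
plan([.4846,.0405,.31],-2.961)
E
```

```text
t 22.2 pos [ 0.386 -0.347  0.313] rot [ 3.141 -0.003  2.356] F [ 0.137 -0.493 -3.34 ] open 0.05939043228010235 grip 24.99953806400299
SHIFT [3.403 5.729 0.063] spin -0.9662918944932475
```

step_arm(
  motion=[
    [[0.4, 0.65, 0], -0.1],
    [[0.8, 1.35, 0], -0.25],
    [[1.2, 2, 0], -0.4],
    [[1.6, 2.7, 0], -0.55],
    [[2, 3.4, 0], -0.7],
    [[2.4, 4.1, 0], -0.85],
    [[2.8, 4.8, 0], -0.966],
    [[3.2, 5.4, 0.06], -0.966],
    [[3.403, 5.729, 0.06], -0.966],
    [[3.403, 5.729, 0.06], -0.966],
  ],
)

```text
time: 23.45
tool_pos: [0.4845, 0.0414, 0.3095]
tool_rot: [3.14, -0.003, -2.959]
contact_force: [-0.2, -0.3, -2.6]
opening: 0.0595
grip_force: 25.0
```

```bash
python3 - <<'E'
from h import *
plan([.4846,.0405,.134],-2.961)
E
```

```text
t 23.45 pos [0.485 0.041 0.309] rot [ 3.14  -0.003 -2.959] F [-0.224 -0.313 -2.598] open 0.059450701566900695 grip 24.99976247549057
SHIFT [-0.008 -0.018  2.924] spin 0.0024607759541765972
```

step_arm(
  motion=[
    [[0, -0.02, 0.6], 0],
    [[0, -0.02, 1.2], 0],
    [[0, -0.02, 1.8], 0],
    [[0, -0.02, 2.4], 0],
    [[0, -0.02, 2.75], 0],
    [[0, -0.02, 2.88], 0],
    [[0, -0.02, 2.93], 0],
    [[0, -0.02, 2.95], 0],
    [[0, -0.02, 2.95], 0],
  ],
)

```text
time: 24.58
tool_pos: [0.4856, 0.0387, 0.1348]
tool_rot: [-3.141, 0.001, -2.961]
contact_force: [0.4, 0.2, -2.7]
opening: 0.0598
grip_force: 25.0
```

step_arm(
  motion=[
    [[0, 0, 0], 0],
    [[0, 0, 0], 0],
    [[0, 0, 0], 0],
    [[0, 0, 0], 0],
    [[0, 0, 0], 0],
    [[0, 0, -0.3], 0],
    [[0, 0, -1], 0],
    [[0, 0, -1.8], 0],
    [[0, 0, -2.7], 0],
    [[0, 0, -2.7], 0],
  ],
  hand=0,
)

```text
time: 25.82
tool_pos: [0.487, 0.0386, 0.3004]
tool_rot: [-3.139, 0.009, -2.961]
contact_force: [0.2, 0.0, 0.5]
opening: 0.0921
grip_force: 0.0
```

```bash
python3 - <<'E'
from h import *
s,d=lids()
plan([.576,-.244,.32],1.75)
# handle ends again: crops
a=d["pixels"][150:210,350:430]; b=s["pixels"][140:200,205:285]
im=np.hstack([cv2.resize(x,None,fx=5,fy=5,interpolation=cv2.INTER_CUBIC) for x in(a,b)])
cv2.imwrite("pics/c1.png",im[:,:,::-1])
E
```

```text
scene orange [317 198  13  11 116] z.075 [0.521 0.038 0.075] z.151 [0.572 0.057 0.151] z.079 [0.523 0.039 0.079]
scene red [322 176  12   9  85] z.075 [0.426 0.018 0.075] z.151 [0.483 0.038 0.151] z.079 [0.429 0.019 0.079]
scene red [250 185   9  16  93] z.075 [ 0.568 -0.188  0.075] z.151 [ 0.616 -0.155  0.151] z.079 [ 0.571 -0.187  0.079]
top red [302 210  12   7  56] z.075 [0.485 0.038 0.075] z.151 [0.476 0.036 0.151] z.079 [0.485 0.038 0.079]
top red [637 222   3  25  49] z.075 [ 0.401 -1.018  0.075] z.151 [ 0.396 -0.955  0.151] z.079 [ 0.4   -1.015  0.079]
t 25.93 pos [0.485 0.039 0.296] rot [-3.142  0.    -2.961] F [-0.042  0.542 -0.48 ] open 0.09169257515928429 grip 0.0
SHIFT [-0.647 -4.907 -0.398] spin -1.569784023137645
```

View pics/c1.png

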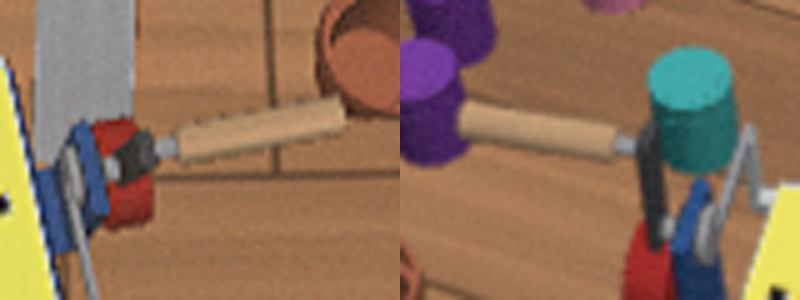

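Top crop: the sleeve runs (179,145)-(343,112), with the axle stub at (112,170). Scene crop: sleeve (65,118)-(213,142), stub at (268,228).

```bash
python3 - <<'E'
from h import *
d=cam("top"); s=cam("scene")
T=lambda x,y:((x+.5)/5-.5+350,(y+.5)/5-.5+150)
S=lambda x,y:((x+.5)/5-.5+205,(y+.5)/5-.5+140)
e1=tri(d,T(179,145),s,S(213,142)); e2=tri(d,T(343,112),s,S(65,118)); ax=tri(d,T(112,170),s,S(268,228))
m=(e1[0]+e2[0])/2; print(e1,e2,ax,"mid",m,np.linalg.norm(e1[0]-e2[0]))
X=np.array([.984,.179,0]);Y=np.array([-.179,.984,0])
for p in(m,ax[0],np.array([.538,.004,.07])): print(p@X,p@Y,p[2])
E
```

```text
(array([ 0.568, -0.195,  0.203]), np.float64(0.0008200376427919784)) (array([ 0.585, -0.291,  0.204]), np.float64(0.004452793273865757)) (array([ 0.568, -0.166,  0.131]), np.float64(0.00010390117835161202)) mid [ 0.576 -0.243  0.203] 0.09743153724843391
0.5234589561603351 -0.3426473206107053 0.2034525113562593
0.5293587667056774 -0.2647863993117675 0.13142190513113972
0.530108 -0.092366 0.07
```

```bash
python3 - <<'E'
from h import *
plan([.578,-.2525,.30],1.75)
E
```

```text
t 26.02 pos [0.485 0.039 0.295] rot [ 3.141 -0.003 -2.961] F [-0.547  1.121  0.076] open 0.09174765369039345 grip 0.0
SHIFT [-0.663 -5.055 -0.092] spin -1.569819068098539
```

step_arm(
  motion=[
    [[-0.1, -0.6, -0.1], 0.17],
    [[-0.2, -1.2, -0.1], 0.34],
    [[-0.25, -1.8, -0.1], 0.51],
    [[-0.3, -2.4, -0.1], 0.68],
    [[-0.4, -3, -0.1], 0.85],
    [[-0.5, -3.6, -0.1], 1.02],
    [[-0.55, -4.2, -0.1], 1.19],
    [[-0.6, -4.7, -0.1], 1.36],
    [[-0.663, -5.055, -0.09], 1.53],
    [[-0.663, -5.055, -0.09], 1.5715],
  ],
)

```text
time: 27.28
tool_pos: [0.5784, -0.254, 0.2987]
tool_rot: [-3.138, -0.003, 1.746]
contact_force: [-0.4, 0.3, -0.1]
opening: 0.0918
grip_force: 0.0
```

step_arm(
  motion=[
    [[0, 0, 0], 0],
    [[0, 0, 0], 0],
    [[0, 0, 0], 0],
  ],
)

```text
time: 27.65
tool_pos: [0.5787, -0.2522, 0.3014]
tool_rot: [-3.141, -0.0, 1.751]
contact_force: [-0.8, -0.1, -0.9]
opening: 0.0918
grip_force: 0.0
```

```bash
python3 - <<'E'
from h import *
plan([.578,-.2525,.198],1.75)
E
```

```text
t 27.65 pos [ 0.579 -0.252  0.301] rot [-3.141 -0.     1.751] F [-0.822 -0.119 -0.853] open 0.0917713954197581 grip 0.0
SHIFT [-0.003 -0.012  1.724] spin 0.0012802188144012128
```

step_arm(
  motion=[
    [[0, -0.01, 0.5], 0],
    [[0, -0.01, 1.0], 0],
    [[0, -0.01, 1.4], 0],
    [[0, -0.01, 1.65], 0],
    [[0, -0.01, 1.72], 0],
    [[0, -0.01, 1.72], 0],
    [[0, -0.01, 1.72], 0],
  ],
)

```text
time: 28.52
tool_pos: [0.5786, -0.2529, 0.1995]
tool_rot: [3.14, 0.001, 1.75]
contact_force: [0.2, 0.3, -0.6]
opening: 0.092
grip_force: 0.0
```

step_arm(
  motion=[
    [[0, 0, 0], 0],
    [[0, 0, 0], 0],
    [[0, 0, 0], 0],
    [[0, 0, 0], 0],
    [[0, 0, 0], 0],
    [[0, 0, 0], 0],
    [[0, 0, 0], 0],
    [[0, 0, 0], 0],
    [[0, 0, 0], 0],
    [[0, 0, 0], 0],
  ],
  hand=255,
  squeeze=30,
)

```text
time: 29.78
tool_pos: [0.5781, -0.2527, 0.1984]
tool_rot: [3.142, -0.0, 1.75]
contact_force: [-0.4, 0.5, 1.0]
opening: 0.0232
grip_force: 30.0
```

```bash
cat > ck.py <<'E'
from h import *
s=robot.observe(); p=s["tool_pos"]; F=s["contact_force"]
X=np.array([.984,.179,0]);Y=np.array([-.179,.984,0])
dx=p@X-.5295; dz=p[2]+.002-.130; q=np.arctan2(dx,dz)
print("t",round(s["time"],2),"X",p@X,"Y",p@Y,"z",p[2],"q",q%(2*np.pi),"r",np.hypot(dx,dz),"Frad",F@(X*np.sin(q)+[0,0,np.cos(q)]),"Ftan",F@(X*np.cos(q)-[0,0,np.sin(q)]),"Fy",F@Y,"open",s["opening"],s["grip_force"])
if len(sys.argv)>1:
    q0,q1,n=map(float,sys.argv[1:4]); n=int(n)
    for i in range(1,n+1):
        a=q0+(q1-q0)*i/n; print([[0,round(7/6*(np.sin(a)-np.sin(q0)),3),round(-7/6*(np.cos(a)-np.cos(q0)),3)],0],end=", ")
    print()
E
python3 ck.py -0.085 0.5 10
```

```text
t 29.77 X 0.5236518121953462 Y -0.35209322837931395 z 0.19835381631670254 q 6.200250596760238 r 0.07059646429477061 Frad 1.0338574946550398 Ftan -0.2307234548981106 Fy 0.5951561953473848 open 0.023190598667214107 29.999985694885254
[[0, np.float64(0.068), np.float64(-0.004)], 0], [[0, np.float64(0.136), np.float64(-0.004)], 0], [[0, np.float64(0.204), np.float64(0.001)], 0], [[0, np.float64(0.272), np.float64(0.009)], 0], [[0, np.float64(0.339), np.float64(0.021)], 0], [[0, np.float64(0.406), np.float64(0.037)], 0], [[0, np.float64(0.471), np.float64(0.057)], 0], [[0, np.float64(0.535), np.float64(0.08)], 0], [[0, np.float64(0.598), np.float64(0.108)], 0], [[0, np.float64(0.658), np.float64(0.139)], 0],
```

step_arm(
  motion=[
    [[0, 0.05, -0.004], 0],
    [[0, 0.136, -0.004], 0],
    [[0, 0.204, 0.001], 0],
    [[0, 0.272, 0.009], 0],
    [[0, 0.339, 0.021], 0],
    [[0, 0.406, 0.037], 0],
    [[0, 0.471, 0.057], 0],
    [[0, 0.535, 0.08], 0],
    [[0, 0.598, 0.108], 0],
    [[0, 0.658, 0.139], 0],
  ],
)

```text
time: 31.02
tool_pos: [0.6171, -0.2456, 0.19]
tool_rot: [-3.141, -0.0, 1.75]
contact_force: [-4.4, 0.1, 1.7]
opening: 0.0232
grip_force: 30.0
```

```bash
sed -i 's/a=q0+\(.*\); print(.*/a=q0+\1; print("[[0, %.3f, %.3f], 0]"%(7\/6*(np.sin(a)-np.sin(q0)),-7\/6*(np.cos(a)-np.cos(q0))),end=", ")/' ck.py; python3 ck.py 0.5 2.0 10
```

```text
t 31.02 X 0.5632488483143484 Y -0.3521083186369415 z 0.18999121531569033 q 0.4985439592119032 r 0.07058254415123599 Frad -0.612322464449077 Ftan -4.593671218592721 Fy 0.9018296691605872 open 0.02322721224629754 30.000261068344116
[[0, 0.147, 0.095], 0], [[0, 0.278, 0.211], 0], [[0, 0.390, 0.345], 0], [[0, 0.480, 0.495], 0], [[0, 0.548, 0.656], 0], [[0, 0.590, 0.826], 0], [[0, 0.607, 1.000], 0], [[0, 0.598, 1.174], 0], [[0, 0.562, 1.345], 0], [[0, 0.502, 1.509], 0],
```

step_arm(
  motion=[
    [[0, 0.147, 0.095], 0],
    [[0, 0.278, 0.211], 0],
    [[0, 0.39, 0.345], 0],
    [[0, 0.48, 0.495], 0],
    [[0, 0.548, 0.656], 0],
    [[0, 0.59, 0.826], 0],
    [[0, 0.607, 1.0], 0],
    [[0, 0.598, 1.174], 0],
    [[0, 0.562, 1.345], 0],
    [[0, 0.502, 1.509], 0],
  ],
)

```text
time: 32.28
tool_pos: [0.6474, -0.2402, 0.101]
tool_rot: [3.139, 0.001, 1.75]
contact_force: [-6.8, 1.9, 11.4]
opening: 0.0234
grip_force: 30.0
```

```bash
python3 ck.py 2 4.0 10
```

```text
t 32.27 X 0.5940331927793882 Y -0.35219021686143925 z 0.10102411527394853 q 1.9667363279789014 r 0.06994448746724002 Frad -10.273956771858327 Ftan -8.040252890558952 Fy 3.09615072051927 open 0.023420193859531632 30.001846253871918
[[0, -0.118, 0.201], 0], [[0, -0.273, 0.375], 0], [[0, -0.459, 0.514], 0], [[0, -0.670, 0.614], 0], [[0, -0.896, 0.669], 0], [[0, -1.129, 0.679], 0], [[0, -1.359, 0.642], 0], [[0, -1.577, 0.561], 0], [[0, -1.775, 0.437], 0], [[0, -1.944, 0.277], 0],
```

step_arm(
  motion=[
    [[0, -0.12, 0.195], 0],
    [[0, -0.275, 0.365], 0],
    [[0, -0.46, 0.5], 0],
    [[0, -0.67, 0.6], 0],
    [[0, -0.896, 0.655], 0],
    [[0, -1.129, 0.665], 0],
    [[0, -1.359, 0.63], 0],
    [[0, -1.577, 0.55], 0],
    [[0, -1.775, 0.43], 0],
    [[0, -1.944, 0.27], 0],
  ],
)

```text
time: 33.52
tool_pos: [0.5307, -0.2612, 0.0842]
tool_rot: [-3.141, -0.0, 1.75]
contact_force: [-2.9, -1.0, 2.6]
opening: 0.0231
grip_force: 30.0
```

```bash
python3 ck.py 4 6.0 10
```

```text
t 33.52 X 0.4754588364292741 Y -0.3520654473237469 z 0.08422144452354464 q 4.0315219070029435 r 0.06954861091123983 Frad 0.7149941560840313 Ftan 3.935674212715548 Fy -0.4731683390347432 open 0.023104360145530623 30.00081092119217
[[0, -0.134, -0.191], 0], [[0, -0.227, -0.404], 0], [[0, -0.276, -0.632], 0], [[0, -0.279, -0.865], 0], [[0, -0.236, -1.094], 0], [[0, -0.148, -1.309], 0], [[0, -0.019, -1.503], 0], [[0, 0.146, -1.667], 0], [[0, 0.341, -1.796], 0], [[0, 0.557, -1.883], 0],
```

step_arm(
  motion=[
    [[0, -0.134, -0.191], 0],
    [[0, -0.227, -0.404], 0],
    [[0, -0.276, -0.632], 0],
    [[0, -0.279, -0.865], 0],
    [[0, -0.236, -1.094], 0],
    [[0, -0.148, -1.309], 0],
    [[0, -0.019, -1.503], 0],
    [[0, 0.146, -1.667], 0],
    [[0, 0.341, -1.796], 0],
    [[0, 0.557, -1.883], 0],
  ],
)

```text
time: 34.78
tool_pos: [0.5658, -0.2549, 0.1963]
tool_rot: [3.141, 0.0, 1.751]
contact_force: [3.2, -1.6, -9.2]
opening: 0.0229
grip_force: 30.0
```

```bash
python3 ck.py 6 8.0 10
```

```text
t 34.77 X 0.5111206436881033 Y -0.35207609678134577 z 0.19630814114578152 q 6.020344788221175 r 0.07073756346688559 Frad -9.628820304571995 Ftan 0.4072732828674199 Fy -2.1685118847439573 open 0.02292375283779547 29.998858273029327
[[0, 0.229, -0.042], 0], [[0, 0.462, -0.039], 0], [[0, 0.689, 0.012], 0], [[0, 0.902, 0.106], 0], [[0, 1.092, 0.241], 0], [[0, 1.252, 0.410], 0], [[0, 1.374, 0.609], 0], [[0, 1.455, 0.827], 0], [[0, 1.491, 1.057], 0], [[0, 1.480, 1.290], 0],
```

step_arm(
  motion=[
    [[0, 0.229, -0.03], 0],
    [[0, 0.462, -0.025], 0],
    [[0, 0.689, 0.027], 0],
    [[0, 0.902, 0.12], 0],
    [[0, 1.087, 0.25], 0],
    [[0, 1.24, 0.42], 0],
    [[0, 1.36, 0.615], 0],
    [[0, 1.435, 0.83], 0],
    [[0, 1.475, 1.06], 0],
    [[0, 1.465, 1.29], 0],
  ],
)

```text
time: 36.02
tool_pos: [0.6523, -0.2392, 0.1195]
tool_rot: [3.139, 0.001, 1.751]
contact_force: [-5.3, 0.8, 11.7]
opening: 0.0231
grip_force: 30.0
```

```bash
python3 ck.py 8 10 10
```

```text
t 36.02 X 0.5990652623324417 Y -0.35214237868260556 z 0.11946683129588787 q 1.6928508199899408 r 0.07008666557565911 Frad -6.4898169216815615 Ftan -10.997697717906137 Fy 1.7706384107182538 open 0.023059940086468105 30.001525282859802
[[0, -0.057, 0.226], 0], [[0, -0.157, 0.436], 0], [[0, -0.297, 0.622], 0], [[0, -0.472, 0.777], 0], [[0, -0.673, 0.893], 0], [[0, -0.894, 0.968], 0], [[0, -1.125, 0.997], 0], [[0, -1.358, 0.979], 0], [[0, -1.582, 0.916], 0], [[0, -1.789, 0.809], 0],
```

step_arm(
  motion=[
    [[0, -0.062, 0.226], 0],
    [[0, -0.165, 0.43], 0],
    [[0, -0.305, 0.612], 0],
    [[0, -0.477, 0.765], 0],
    [[0, -0.675, 0.88], 0],
    [[0, -0.894, 0.955], 0],
    [[0, -1.122, 0.985], 0],
    [[0, -1.352, 0.97], 0],
    [[0, -1.575, 0.91], 0],
    [[0, -1.78, 0.805], 0],
  ],
)

```text
time: 37.28
tool_pos: [0.545, -0.2587, 0.0708]
tool_rot: [-3.141, -0.0, 1.75]
contact_force: [-0.8, 1.0, 3.7]
opening: 0.023
grip_force: 30.0
```

```bash
python3 ck.py 10 12 10
```

```text
t 37.27 X 0.48996986893673145 Y -0.352074652451034 z 0.07084109408682812 q 3.746647299681425 r 0.06949655953405191 Frad -2.64087439027317 Ftan 2.620319651099075 Fy 1.098672232694237 open 0.023033971210373493 30.000616908073425
[[0, -0.182, -0.146], 0], [[0, -0.331, -0.324], 0], [[0, -0.442, -0.529], 0], [[0, -0.510, -0.752], 0], [[0, -0.532, -0.984], 0], [[0, -0.508, -1.216], 0], [[0, -0.438, -1.438], 0], [[0, -0.325, -1.642], 0], [[0, -0.174, -1.819], 0], [[0, 0.009, -1.963], 0],
```

step_arm(
  motion=[
    [[0, -0.182, -0.146], 0],
    [[0, -0.331, -0.324], 0],
    [[0, -0.442, -0.529], 0],
    [[0, -0.51, -0.752], 0],
    [[0, -0.532, -0.984], 0],
    [[0, -0.508, -1.21], 0],
    [[0, -0.438, -1.43], 0],
    [[0, -0.325, -1.63], 0],
    [[0, -0.174, -1.805], 0],
    [[0, 0.009, -1.948], 0],
  ],
)

```text
time: 38.52
tool_pos: [0.5476, -0.2582, 0.1882]
tool_rot: [3.141, 0.0, 1.75]
contact_force: [4.7, 0.2, -4.5]
opening: 0.023
grip_force: 30.0
```

```bash
python3 ck.py 12 14 10
```

```text
t 38.52 X 0.4926276845521033 Y -0.35207353838386773 z 0.18817919263981317 q 5.733473536440646 r 0.07057692876053011 Frad -6.246787526690462 Ftan 1.6166860421495912 Fy -0.6743507838171323 open 0.02300153785029305 29.99964863061905
[[0, 0.208, -0.105], 0], [[0, 0.433, -0.166], 0], [[0, 0.665, -0.182], 0], [[0, 0.896, -0.150], 0], [[0, 1.116, -0.074], 0], [[0, 1.317, 0.044], 0], [[0, 1.490, 0.200], 0], [[0, 1.628, 0.388], 0], [[0, 1.727, 0.599], 0], [[0, 1.782, 0.825], 0],
```

step_arm(
  motion=[
    [[0, 0.208, -0.1], 0],
    [[0, 0.433, -0.155], 0],
    [[0, 0.665, -0.165], 0],
    [[0, 0.896, -0.133], 0],
    [[0, 1.116, -0.06], 0],
    [[0, 1.312, 0.055], 0],
    [[0, 1.48, 0.21], 0],
    [[0, 1.615, 0.395], 0],
    [[0, 1.71, 0.6], 0],
    [[0, 1.765, 0.825], 0],
  ],
)

```text
time: 39.78
tool_pos: [0.652, -0.2393, 0.1394]
tool_rot: [3.14, 0.001, 1.751]
contact_force: [-3.4, 0.8, 8.8]
opening: 0.0229
grip_force: 30.0
```

```bash
python3 ck.py 14 16 10
```

```text
t 39.77 X 0.5987661487190264 Y -0.3521446692623632 z 0.13935119495670498 q 1.4083622092215577 r 0.07019009178873765 Frad -1.6853973821352848 Ftan -9.21090100012529 Fy 1.3991622782772266 open 0.0229338901566911 30.001283884048462
[[0, 0.009, 0.233], 0], [[0, -0.029, 0.463], 0], [[0, -0.112, 0.680], 0], [[0, -0.236, 0.877], 0], [[0, -0.397, 1.046], 0], [[0, -0.588, 1.179], 0], [[0, -0.802, 1.271], 0], [[0, -1.030, 1.319], 0], [[0, -1.263, 1.321], 0], [[0, -1.492, 1.277], 0],
```

step_arm(
  motion=[
    [[0, 0.009, 0.233], 0],
    [[0, -0.029, 0.463], 0],
    [[0, -0.115, 0.675], 0],
    [[0, -0.24, 0.867], 0],
    [[0, -0.4, 1.033], 0],
    [[0, -0.588, 1.165], 0],
    [[0, -0.802, 1.257], 0],
    [[0, -1.03, 1.305], 0],
    [[0, -1.26, 1.309], 0],
    [[0, -1.485, 1.267], 0],
  ],
)

```text
time: 41.02
tool_pos: [0.563, -0.2554, 0.0618]
tool_rot: [-3.141, -0.0, 1.751]
contact_force: [1.2, 1.0, 7.7]
opening: 0.023
grip_force: 30.0
```

```bash
python3 ck.py 16 17.6 9
```

```text
t 41.02 X 0.5082324807393079 Y -0.3520991058690127 z 0.061841304787977065 q 3.452621407251788 r 0.06949302358986299 Frad -7.7877316953042195 Ftan 1.0907334563230406 Fy 0.7292368669778142 open 0.022974564774867125 30.001352727413177
[[0, -0.192, -0.077], 0], [[0, -0.368, -0.187], 0], [[0, -0.521, -0.326], 0], [[0, -0.648, -0.490], 0], [[0, -0.743, -0.674], 0], [[0, -0.805, -0.872], 0], [[0, -0.830, -1.077], 0], [[0, -0.819, -1.284], 0], [[0, -0.771, -1.486], 0],
```

step_arm(
  motion=[
    [[0, -0.192, -0.08], 0],
    [[0, -0.368, -0.192], 0],
    [[0, -0.521, -0.331], 0],
    [[0, -0.648, -0.494], 0],
    [[0, -0.743, -0.677], 0],
    [[0, -0.805, -0.874], 0],
    [[0, -0.83, -1.077], 0],
    [[0, -0.819, -1.282], 0],
    [[0, -0.771, -1.482], 0],
  ],
)

```text
time: 42.15
tool_pos: [0.5191, -0.2633, 0.1526]
tool_rot: [3.137, 0.001, 1.75]
contact_force: [8.6, 3.3, 1.7]
opening: 0.0231
grip_force: 30.0
```

```bash
python3 ck.py 17.6 18.85 9
```

```text
t 42.15 X 0.46368916455881476 Y -0.35205528897725497 z 0.1525963721671347 q 5.070057609362516 r 0.07025701093308025 Frad -7.83994211499426 Ftan 4.771940508338985 Fy 1.719378518083018 open 0.023064915356876093 30.00075191259384
[[0, 0.062, -0.150], 0], [[0, 0.143, -0.289], 0], [[0, 0.244, -0.416], 0], [[0, 0.361, -0.528], 0], [[0, 0.492, -0.623], 0], [[0, 0.635, -0.699], 0], [[0, 0.788, -0.754], 0], [[0, 0.946, -0.787], 0], [[0, 1.108, -0.798], 0],
```

step_arm(
  motion=[
    [[0, 0.07, -0.15], 0],
    [[0, 0.153, -0.287], 0],
    [[0, 0.252, -0.412], 0],
    [[0, 0.367, -0.52], 0],
    [[0, 0.497, -0.612], 0],
    [[0, 0.638, -0.685], 0],
    [[0, 0.788, -0.738], 0],
    [[0, 0.946, -0.769], 0],
    [[0, 1.108, -0.778], 0],
    [[0, 1.108, -0.778], 0],
  ],
)

```text
time: 43.4
tool_pos: [0.5841, -0.2516, 0.1985]
tool_rot: [3.14, 0.001, 1.751]
contact_force: [0.5, 0.9, 8.5]
opening: 0.0233
grip_force: 30.0
```

step_arm(
  motion=[
    [[0, 0, 0], 0],
    [[0, 0, 0], 0],
    [[0, 0, 0], 0],
    [[0, 0, 0], 0],
  ],
)

```text
time: 43.9
tool_pos: [0.5836, -0.2517, 0.1985]
tool_rot: [3.141, 0.001, 1.75]
contact_force: [1.1, 2.1, 6.6]
opening: 0.0233
grip_force: 30.0
```

```bash
python3 ck.py
```

```text
t 43.9 X 0.5291951897907613 Y -0.3521378446353928 z 0.1985323703032173 q 6.27886376927561 r 0.07053302892867869 Frad 6.556558178679908 Ftan 1.4452116038601344 Fy 1.9043770741425623 open 0.02331437515140893 30.001075565814972
```

step_arm(
  motion=[
    [[0, 0, 0], 0],
    [[0, 0, 0], 0],
    [[0, 0, 0], 0],
    [[0, 0, 0], 0],
    [[0, 0, 0], 0],
    [[0, 0, 0], 0],
    [[0, 0, -0.5], 0],
    [[0, 0, -1.2], 0],
    [[0, 0, -1.9], 0],
    [[0, 0, -1.9], 0],
  ],
  hand=0,
)

```text
time: 45.15
tool_pos: [0.5842, -0.2524, 0.3158]
tool_rot: [3.135, 0.005, 1.75]
contact_force: [-0.2, -0.0, -0.1]
opening: 0.0918
grip_force: 0.0
```

step_arm(
  motion=[
    [[0, 0.1, 0], 0],
    [[0, 0.1, 0], 0],
    [[0, 0.1, 0], 0],
    [[0, 0.1, 0], 0],
  ],
)

```text
time: 45.65
tool_pos: [0.5889, -0.2506, 0.3109]
tool_rot: [-3.141, -0.001, 1.75]
contact_force: [-0.8, -0.5, -0.0]
opening: 0.0919
grip_force: 0.0
```

```bash
python3 - <<'E'
from h import *
s,d=lids()
plan([.572,.057,.30],-2.961)
a=s["pixels"][120:270,200:400]
cv2.imwrite("pics/e1.png",cv2.resize(a,None,fx=4,fy=4,interpolation=cv2.INTER_CUBIC)[:,:,::-1])
E
```

```text
scene orange [317 198  13  11 115] z.075 [0.521 0.038 0.075] z.151 [0.572 0.057 0.151] z.079 [0.524 0.039 0.079]
scene red [322 176  12   9  85] z.075 [0.426 0.018 0.075] z.151 [0.483 0.038 0.151] z.079 [0.429 0.019 0.079]
scene red [250 185   9  15  86] z.075 [ 0.567 -0.189  0.075] z.151 [ 0.615 -0.155  0.151] z.079 [ 0.569 -0.187  0.079]
top orange [294 176  14  13 144] z.075 [0.59  0.061 0.075] z.151 [0.574 0.057 0.151] z.079 [0.589 0.061 0.079]
top red [301 204  13  13  77] z.075 [0.495 0.042 0.075] z.151 [0.485 0.04  0.151] z.079 [0.495 0.042 0.079]
top red [637 222   3  24  48] z.075 [ 0.401 -1.018  0.075] z.151 [ 0.396 -0.955  0.151] z.079 [ 0.401 -1.015  0.079]
t 45.75 pos [ 0.589 -0.251  0.311] rot [-3.141 -0.     1.75 ] F [-0.147  0.308 -0.877] open 0.09203557656115988 grip 0.0
SHIFT [5.096 0.638 0.19 ] spin 1.5696419335572926
```

View pics/e1.png

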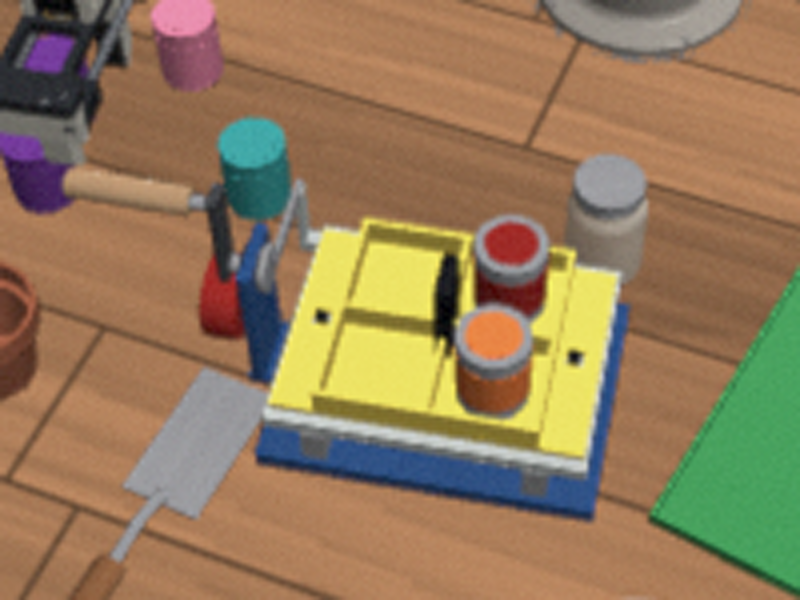

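Both tins stand in their bays, the weight hangs down, and the rack is on its pins. Next I move the tins to the tray.

step_arm(
  motion=[
    [[0.5, 0.05, 0], -0.17],
    [[1, 0.1, 0], -0.34],
    [[1.6, 0.2, 0], -0.51],
    [[2.2, 0.3, 0], -0.68],
    [[2.8, 0.4, 0], -0.85],
    [[3.4, 0.5, 0], -1.02],
    [[4, 0.55, 0], -1.19],
    [[4.6, 0.6, 0], -1.36],
    [[5.1, 0.638, 0.1], -1.53],
    [[5.1, 0.638, 0.1], -1.572],
  ],
)

```text
time: 47.0
tool_pos: [0.5715, 0.0594, 0.3053]
tool_rot: [3.141, -0.0, -2.955]
contact_force: [-0.3, -0.9, 0.3]
opening: 0.0913
grip_force: 0.0
```

step_arm(
  motion=[
    [[0, 0, 0], 0],
    [[0, 0, 0], 0],
  ],
)

```text
time: 47.25
tool_pos: [0.5721, 0.0569, 0.3057]
tool_rot: [-3.142, 0.0, -2.962]
contact_force: [-0.6, 0.2, 0.0]
opening: 0.0917
grip_force: 0.0
```

```bash
python3 - <<'E'
from h import *
plan([.573,.057,.134],-2.961)
E
```

```text
t 47.25 pos [0.572 0.057 0.306] rot [-3.142  0.    -2.962] F [-0.572  0.191  0.017] open 0.09170248712119632 grip 0.0
SHIFT [-0.015 -0.001  2.861] spin -0.0013087462053129606
```

step_arm(
  motion=[
    [[-0.01, 0, 0.7], 0],
    [[-0.01, 0, 1.4], 0],
    [[-0.01, 0, 2.0], 0],
    [[-0.01, 0, 2.5], 0],
    [[-0.01, 0, 2.75], 0],
    [[-0.01, 0, 2.86], 0],
    [[-0.01, 0, 2.86], 0],
  ],
)

```text
time: 48.12
tool_pos: [0.573, 0.0572, 0.1345]
tool_rot: [-3.141, 0.001, -2.961]
contact_force: [0.6, 0.5, -0.8]
opening: 0.0915
grip_force: 0.0
```

step_arm(
  motion=[
    [[0, 0, 0], 0],
    [[0, 0, 0], 0],
    [[0, 0, 0], 0],
    [[0, 0, 0], 0],
    [[0, 0, 0], 0],
    [[0, 0, 0], 0],
    [[0, 0, 0], 0],
    [[0, 0, 0], 0],
  ],
  hand=255,
  squeeze=25,
)

```text
time: 49.12
tool_pos: [0.5727, 0.0573, 0.1342]
tool_rot: [-3.142, 0.0, -2.961]
contact_force: [-0.9, -0.6, 3.8]
opening: 0.0592
grip_force: 25.0
```

step_arm(
  motion=[
    [[0, 0, -0.2], 0],
    [[0, 0, -0.6], 0],
    [[0, 0, -1.2], 0],
    [[0, 0, -2], 0],
    [[0, 0, -2.4], 0],
    [[0, 0, -2.4], 0],
    [[0, 0, -2.4], 0],
  ],
)

```text
time: 50.0
tool_pos: [0.5719, 0.0574, 0.2764]
tool_rot: [3.141, -0.003, -2.961]
contact_force: [-0.4, 0.1, -3.0]
opening: 0.0594
grip_force: 25.0
```

```bash
python3 - <<'E'
from h import *
plan([.53,.36,.25],-2.961)
plan([.53,.36,.060],-2.961)
E
```

```text
t 50.0 pos [0.572 0.057 0.276] rot [ 3.141 -0.003 -2.961] F [-0.365  0.119 -2.967] open 0.05937943229749438 grip 24.999545216560364
SHIFT [-0.221  5.087  0.444] spin 0.00013375229916601228
t 50.0 pos [0.572 0.057 0.276] rot [ 3.141 -0.003 -2.961] F [-0.365  0.119 -2.967] open 0.05937943229749438 grip 24.999545216560364
SHIFT [-0.23   5.084  3.61 ] spin 0.00013375229916601228
```

step_arm(
  motion=[
    [[-0.02, 0.7, 0], 0],
    [[-0.06, 1.4, 0], 0],
    [[-0.1, 2.2, 0], 0],
    [[-0.14, 3, 0], 0],
    [[-0.18, 3.8, 0], 0],
    [[-0.2, 4.5, 0.1], 0],
    [[-0.23, 4.95, 0.2], 0],
    [[-0.23, 5.085, 0.4], 0],
    [[-0.23, 5.085, 0.6], 0],
    [[-0.23, 5.085, 0.6], 0],
  ],
)

```text
time: 51.25
tool_pos: [0.5311, 0.3583, 0.24]
tool_rot: [-3.14, -0.004, -2.962]
contact_force: [-0.3, 0.4, -1.8]
opening: 0.0593
grip_force: 25.0
```

step_arm(
  motion=[
    [[0, 0, 0.6], 0],
    [[0, 0, 1.2], 0],
    [[0, 0, 1.8], 0],
    [[0, 0, 2.3], 0],
    [[0, 0, 2.7], 0],
    [[0, 0, 2.85], 0],
    [[0, 0, 2.92], 0],
    [[0, 0, 2.96], 0],
    [[0, 0, 2.96], 0],
    [[0, 0, 2.96], 0],
  ],
)

```text
time: 52.5
tool_pos: [0.5316, 0.3601, 0.0651]
tool_rot: [3.141, 0.001, -2.961]
contact_force: [-0.4, 0.5, -2.5]
opening: 0.0597
grip_force: 25.0
```

step_arm(
  motion=[
    [[0, 0, 0.03], 0],
    [[0, 0, 0.05], 0],
    [[0, 0, 0.065], 0],
    [[0, 0, 0.065], 0],
  ],
)

```text
time: 53.0
tool_pos: [0.5315, 0.3601, 0.0622]
tool_rot: [3.141, 0.001, -2.961]
contact_force: [-4.5, -2.9, 8.3]
opening: 0.0595
grip_force: 25.0
```

step_arm(
  motion=[
    [[0, 0, 0], 0],
    [[0, 0, 0], 0],
    [[0, 0, 0], 0],
    [[0, 0, 0], 0],
    [[0, 0, 0], 0],
    [[0, 0, -0.3], 0],
    [[0, 0, -1], 0],
    [[0, 0, -2], 0],
    [[0, 0, -3], 0],
    [[0, 0, -4], 0],
  ],
  hand=0,
)

```text
time: 54.25
tool_pos: [0.531, 0.3598, 0.3043]
tool_rot: [3.141, 0.002, -2.961]
contact_force: [0.9, -0.0, -0.9]
opening: 0.0916
grip_force: 0.0
```

```bash
python3 - <<'E'
from h import *
plan([.4845,.039,.30],-2.961)
E
```

```text
t 54.25 pos [0.531 0.36  0.304] rot [ 3.141  0.002 -2.961] F [ 0.931 -0.007 -0.887] open 0.09161792927264303 grip 0.0
SHIFT [ 1.723 -5.12   0.064] spin 0.00011764766597543996
```

step_arm(
  motion=[
    [[0.3, -0.9, 0], 0],
    [[0.6, -1.8, 0], 0],
    [[0.9, -2.7, 0], 0],
    [[1.2, -3.6, 0], 0],
    [[1.5, -4.4, 0], 0],
    [[1.68, -4.95, 0], 0],
    [[1.723, -5.12, 0], 0],
    [[1.723, -5.12, 0], 0],
    [[1.723, -5.12, 0], 0],
  ],
)

```text
time: 55.38
tool_pos: [0.485, 0.0402, 0.3007]
tool_rot: [3.141, 0.0, -2.96]
contact_force: [-0.9, 0.6, -0.6]
opening: 0.0916
grip_force: 0.0
```

```bash
python3 - <<'E'
from h import *
s,d=lids()
plan([.4845,.039,.134],-2.961)
E
```

```text
scene orange [413 231  14  12 122] z.075 [0.528 0.36  0.075] z.151 [0.578 0.357 0.151] z.079 [0.53  0.36  0.079]
scene red [322 176  12   9  86] z.075 [0.425 0.018 0.075] z.151 [0.483 0.038 0.151] z.079 [0.428 0.019 0.079]
scene red [250 185   9  15  83] z.075 [ 0.567 -0.188  0.075] z.151 [ 0.615 -0.155  0.151] z.079 [ 0.569 -0.187  0.079]
top orange [204 195  12  12 125] z.075 [0.533 0.361 0.075] z.151 [0.52  0.34  0.151] z.079 [0.532 0.36  0.079]
top red [372 184   9  11  51] z.075 [ 0.56  -0.186  0.075] z.151 [ 0.546 -0.175  0.151] z.079 [ 0.56  -0.186  0.079]
top red [302 210  12   7  56] z.075 [0.485 0.038 0.075] z.151 [0.476 0.036 0.151] z.079 [0.485 0.038 0.079]
top red [637 222   3  24  46] z.075 [ 0.402 -1.018  0.075] z.151 [ 0.397 -0.956  0.151] z.079 [ 0.401 -1.015  0.079]
t 55.48 pos [0.485 0.04  0.3  ] rot [ 3.141 -0.    -2.959] F [ 0.115 -0.009  0.787] open 0.09159646128478297 grip 0.0
SHIFT [ 0.011 -0.02   2.774] spin 0.0017198623682888048
```

step_arm(
  motion=[
    [[0.01, -0.01, 0.7], 0],
    [[0.01, -0.01, 1.4], 0],
    [[0.01, -0.01, 2.0], 0],
    [[0.01, -0.01, 2.5], 0],
    [[0.01, -0.01, 2.7], 0],
    [[0.01, -0.01, 2.77], 0],
    [[0.01, -0.01, 2.77], 0],
  ],
)

```text
time: 56.35
tool_pos: [0.4849, 0.0386, 0.135]
tool_rot: [-3.141, 0.001, -2.961]
contact_force: [0.2, -0.4, 0.3]
opening: 0.0919
grip_force: 0.0
```

step_arm(
  motion=[
    [[0, 0, 0], 0],
    [[0, 0, 0], 0],
    [[0, 0, 0], 0],
    [[0, 0, 0], 0],
    [[0, 0, 0], 0],
    [[0, 0, 0], 0],
    [[0, 0, 0], 0],
    [[0, 0, 0], 0],
  ],
  hand=255,
)

```text
time: 57.35
tool_pos: [0.4845, 0.0385, 0.1345]
tool_rot: [3.142, 0.0, -2.961]
contact_force: [-0.7, 0.0, 4.3]
opening: 0.0594
grip_force: 25.0
```

step_arm(
  motion=[
    [[0, 0, -0.2], 0],
    [[0, 0, -0.6], 0],
    [[0, 0, -1.2], 0],
    [[0, 0, -2], 0],
    [[0, 0, -2.4], 0],
    [[0, 0, -2.4], 0],
    [[0, 0, -2.4], 0],
  ],
)

```text
time: 58.22
tool_pos: [0.4836, 0.0385, 0.277]
tool_rot: [3.141, -0.002, -2.961]
contact_force: [0.3, -0.8, -3.0]
opening: 0.0592
grip_force: 25.0
```

```bash
python3 - <<'E'
from h import *
plan([.43,.38,.24],-2.961)
E
```

```text
t 58.23 pos [0.484 0.039 0.277] rot [ 3.141 -0.002 -2.961] F [ 0.349 -0.758 -2.961] open 0.05921965167785746 grip 24.99965876340866
SHIFT [-0.145  5.759  0.62 ] spin 6.455895059342964e-05
```

step_arm(
  motion=[
    [[-0.02, 0.7, 0], 0],
    [[-0.04, 1.5, 0], 0],
    [[-0.06, 2.3, 0], 0],
    [[-0.08, 3.1, 0], 0],
    [[-0.1, 3.9, 0], 0],
    [[-0.12, 4.7, 0.1], 0],
    [[-0.145, 5.4, 0.2], 0],
    [[-0.145, 5.76, 0.4], 0],
    [[-0.145, 5.76, 0.6], 0],
    [[-0.145, 5.76, 0.6], 0],
  ],
)

```text
time: 59.48
tool_pos: [0.4304, 0.3784, 0.2403]
tool_rot: [-3.139, -0.004, -2.962]
contact_force: [-0.2, -0.4, -3.6]
opening: 0.0599
grip_force: 25.0
```

step_arm(
  motion=[
    [[0, 0, 0.6], 0],
    [[0, 0, 1.2], 0],
    [[0, 0, 1.8], 0],
    [[0, 0, 2.3], 0],
    [[0, 0, 2.7], 0],
    [[0, 0, 2.85], 0],
    [[0, 0, 2.92], 0],
    [[0, 0, 2.96], 0],
    [[0, 0, 2.96], 0],
    [[0, 0, 2.96], 0],
  ],
)

```text
time: 60.72
tool_pos: [0.4311, 0.3803, 0.0653]
tool_rot: [3.141, 0.001, -2.961]
contact_force: [0.4, 0.1, -3.0]
opening: 0.0596
grip_force: 25.0
```

step_arm(
  motion=[
    [[0, 0, 0.03], 0],
    [[0, 0, 0.05], 0],
    [[0, 0, 0.065], 0],
    [[0, 0, 0.065], 0],
  ],
)

```text
time: 61.22
tool_pos: [0.4309, 0.3801, 0.0625]
tool_rot: [3.141, 0.001, -2.961]
contact_force: [-3.7, -2.4, 10.4]
opening: 0.0594
grip_force: 25.0
```

step_arm(
  motion=[
    [[0, 0, 0], 0],
    [[0, 0, 0], 0],
    [[0, 0, 0], 0],
    [[0, 0, 0], 0],
    [[0, 0, 0], 0],
    [[0, 0, -0.3], 0],
    [[0, 0, -1], 0],
    [[0, 0, -2], 0],
    [[0, 0, -3], 0],
    [[0, 0, -4], 0],
  ],
  hand=0,
)

```text
time: 62.48
tool_pos: [0.4306, 0.3798, 0.3029]
tool_rot: [3.141, 0.0, -2.961]
contact_force: [0.7, 1.3, -1.0]
opening: 0.0916
grip_force: 0.0
```

step_arm(
  motion=[
    [[2, -1.5, 0], 0],
    [[2, -1.5, 0], 0],
    [[2, -1.5, 0], 0],
    [[2, -1.5, 0], 0],
    [[2, -1.5, 0], 0],
    [[2, -1.5, 0], 0],
  ],
)

```text
time: 63.22
tool_pos: [0.3296, 0.2705, 0.3005]
tool_rot: [3.142, -0.0, -2.961]
contact_force: [0.2, 0.2, 0.2]
opening: 0.0918
grip_force: 0.0
```

```bash
python3 - <<'E'
from h import *
s,d=lids()
plan([.43,.38,.24],-2.961)
cv2.imwrite("pics/f1.png",cv2.resize(s["pixels"][100:320,170:490],None,fx=2.5,fy=2.5,interpolation=cv2.INTER_CUBIC)[:,:,::-1])
E
```

```text
scene orange [413 231  14  12 123] z.075 [0.528 0.36  0.075] z.151 [0.578 0.357 0.151] z.079 [0.53  0.36  0.079]
scene red [250 185   9  15  82] z.075 [ 0.566 -0.189  0.075] z.151 [ 0.614 -0.155  0.151] z.079 [ 0.569 -0.187  0.079]
scene red [428 209  12   9  86] z.075 [0.426 0.38  0.075] z.151 [0.484 0.376 0.151] z.079 [0.429 0.38  0.079]
top orange [204 195  12  12 125] z.075 [0.533 0.361 0.075] z.151 [0.52  0.34  0.151] z.079 [0.532 0.36  0.079]
top red [372 184   9  10  44] z.075 [ 0.561 -0.187  0.075] z.151 [ 0.547 -0.176  0.151] z.079 [ 0.561 -0.187  0.079]
top red [637 222   3  24  48] z.075 [ 0.401 -1.018  0.075] z.151 [ 0.397 -0.956  0.151] z.079 [ 0.401 -1.015  0.079]
top red [198 226  11  11  76] z.075 [0.436 0.377 0.075] z.151 [0.43  0.354 0.151] z.079 [0.436 0.376 0.079]
t 63.33 pos [0.329 0.27  0.3  ] rot [-3.141 -0.001 -2.961] F [-1.23  -0.853  0.386] open 0.09165528604172075 grip 0.0
SHIFT [-1.979  1.496  1.005] spin 0.00037895623890449315
```

View pics/f1.png

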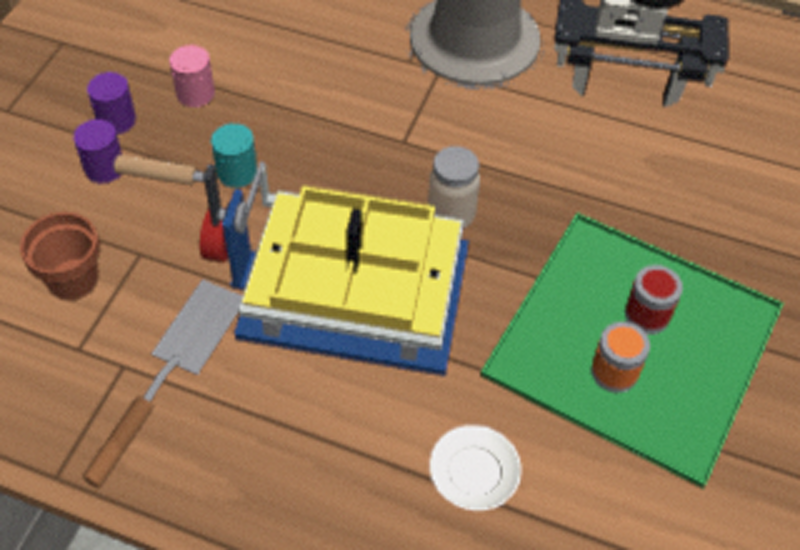

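Both tins stand upright well inside the tray, at crop (655,297) and (620,355). The rack is on both pins, the weight hangs down, and nothing else has moved.

```bash
python3 -c "
from cell import robot
print(robot.hand_in())"
```

```text
the job is handed in; nothing more can be done
None
```

I handed the job in at about 63 s; no verdict came back, but the last picture shows the rack on both pins, the crank parked weight-down after three turns, both tins present (red and orange) upright on the tray, and the pot, saucer, jar and trowel looking undisturbed.

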